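# Refit the centrifuge rotor and latch the lid

### The arm

A 6-joint arm with a two-finger parallel gripper is mounted at the origin on the work surface. World frame = base frame: x ahead of the robot, y to its left, z up, the work surface at z = 0. Lengths are in m, angles in rad, forces in N, time in s.
With the tool pointing down it reaches from about 0.35 to 0.975 m from the base axis. Payload 4.9 kg.
Tool frame: the origin (TCP) lies between the finger pads; the fingertips stand 17 mm ahead of it and the grasp point (between the pads) lies 2 mm behind it; z points along the fingers, y is the direction in which the jaws open and shut (so a half turn about z gives the same grasp; the last joint's range is limited). The gripper opens to 85 mm and grips with 20 to 120 N. Pads are 22 mm wide; open, the fingers measure 114 mm over their backs; the gripper's body (76 mm by 85 mm) begins 54 mm behind the grasp point. The pads swing forward as they close: fully open they stand 13 mm farther back than shut.
Start: joints at [-1.266, 0.053, 1.613, -0, 1.476, -0.119], TCP at [0.257, -0.57, 0.248] pointing down, gripper open.
Joint ranges: [-3.01, 3.01], [-1.01, 2.22], [0.06, 2.58], [-1.02, 4.17], [0.09, 2.62], [-3.14, 3.14]. Speed limits (rad/s): [2.57, 2.57, 3.14, 3.14, 3.14, 3.14].

### API

Orientations are given as a unit quaternion [w, x, y, z].
In Python, from plant import state, grab_frame, camera_model, job_done, find_in, silhouettes, landmark_of gives the robot as it stands.
- The arm moves only by the shell command python3 -m crank 'ROWS'. ROWS is JSON, a list of rows, each an object with "angular": the turn, a rotation vector about the tool's x, y, z each as a share of 5 degrees, from -1 to 1, a list of three; "delta_pos": the shift along the tool's x, y, z each as a share of 3 cm, from -1 to 1, a list of three; "gripper": the opening, from 0 (shut) to 1 (fully open). In form: [{"angular": [ax, ay, az], "delta_pos": [tx, ty, tz], "gripper": gripper}, ...]. A call has 1 to 12 rows; each row shifts and turns the commanded pose from where the row before left it, along the tool's axes as they then stand; what a row does not reach is not made up. A row lasts 1/8 s, in which the tool goes at most 62.5 mm and 10.7 degrees, less where a joint would pass 70% of its speed; a pose out of reach is approached as far as the arm can. A call with a number of a shift or a turn outside -1 to 1 is refused whole. A call with a gripper value outside its range is refused whole. The fingers move at their own pace and stop on an object; the grip force is fixed at half the most. Time passes only in rows, so rows that do not move let the fingers close. It gives the time, the measured TCP pose, the force and the opening at its end, in the units of the state.
- state(): the state, without advancing time (a new reading comes with each control period).
- grab_frame(name): name is "side" or "top" or "wrist"; returns the picture (400x640x3 uint8, red, green, blue); there is no depth.
- camera_model(name): a dict with "camera_matrix" (3x3 intrinsics, pixels), "dist_coeffs" ([k1, k2, p1, p2, k3] as OpenCV has them; the pictures are not rectified), "rvec" (rotation vector, rad) and "tvec" (3), from world to camera coordinates, as OpenCV has them; the wrist camera has in their place "mount" (4x4, takes a point from camera to tool coordinates, whose origin is the TCP and whose axes are the flange's). Camera axes: x right, y down, z forward; pixel columns grow to the right and rows downward; lengths in m; the calibration is good to about 2 mm. A picture is of the moment at which its call begins: read the wrist's pose just before it. camera_model takes no time and is no camera call.
- job_done(): hands the job in, once; it reports no verdict.
Trained networks look in the newest picture that a camera, given by its name, has taken for a name from the list of things; names that differ only in an ending like _2 or _b are one class to them, and where a whole thing is asked for, a point or a joint stands for the part that bears it (a point fixed in the world has none). Each returns a list of dicts, best first, with "conf" (0 to 1); they miss things now and then, are a little off and sometimes report something else, mostly with a low value. They report only what shows in the picture. A call takes as long as a camera call.
- find_in(camera, target): "bbox" ([left, top, right, bottom] in pixels, round what is visible of it).
- silhouettes(camera, target): "mask" (400x640 bool, what is visible of it) and "bbox" ([left, top, right, bottom] in pixels, round what is visible of it).
- landmark_of(camera, target): "pixel" ([column, row] in pixels: a listed point, or the origin of a listed thing).
The state is a dict: "time": time; "joint_pos": joint angles; "joint_vel": joint speeds; "joint_efforts": joint torques, N m; "tool_pos": TCP position; "tool_rot": TCP orientation; "contact_force": force on the tool from outside, world axes, zero at the start; "ft_torque": the same for the moment, N m; "gripper_width": opening from 0.0 (shut) to 1.0 (fully open).
Only numpy, scipy, OpenCV 4.12 (cv2) and the standard library are available. Lean on these libraries where they do the work, as an engineer would, in place of code of your own. Each camera call takes 0.05 s, during which the arm holds its last target.

### The job

Get the mini-centrifuge ready to run: lower the clean six-place rotor onto its drive without dropping it, turning it until the splines engage and it sits fully home. Then swing the lid shut and press its front edge down until the catch clicks and holds it, leaving the vials, the beaker and everything else on the bench where they are.

Things in the scene. Friction and masses are not known exactly. Their poses are not given: they have to be found in the camera images.
- centrifuge: mini-centrifuge, fixed to the bench left or right of the middle, its front (grey control panel) roughly towards the robot. Housing 210 mm deep (x), 170 mm wide (y), flat rim 110 mm above the bench. Origin: centre of its underside; x points from the front to the rear (hinge side), z up. In its top an open round chamber, 124 mm wide and 56 mm deep, centred on x = +5 mm.
- slot (a point): middle of the slot in the rim before the chamber, 22 mm (x) by 36 mm (y), that takes the tongue under the lid's front edge and holds the lid's spring catch; at rim height, axes as the centrifuge.
- rotor: the loose six-place aluminium tube rotor, standing upright on the bench, 0.22 to 0.42 kg: a disc 90 mm in diameter with a dished top (rim 36 mm, middle 28 mm above its underside) and a round hand knob on its axis, 22 mm in diameter, from 28 to 60 mm above the underside. Origin: centre of its underside, z up along its axis.
- rotor_knob (a point): the point to grip the rotor: on the axis of its hand knob, 50 mm above the underside; axes as the rotor.
- rotor_socket (a point): at the rotor's origin, axes as the rotor: mouth of the round socket in its underside, 31 mm in diameter, 14 mm deep, with six inward spline teeth 4 mm wide reaching in to a radius of 10 mm. The spaces between them lie along its x axis and every 60 degrees from it; the six tube holes lie over the teeth. Above the socket a 13 mm bore for the pilot pin runs up to 38 mm.
- seat (a point): on the axis of the steel drive hub in the chamber, on top of its flange where the underside of the seated rotor rests: 62 mm above the bench, 48 mm below the rim; z up, x along a spline tooth. Six outward teeth, 4 mm wide, 28 mm over the tips, one along this x axis and every 60 degrees from it, rounded tops 11 mm above the seat.
- pilot (a point): tip of the hub's pilot pin, on the axis 34 mm above the seat; the pin is 10 mm in diameter and tapers to 3.6 mm over its last 8 mm. The splines engage when the rotor's x axis lies along a hub tooth (any of the six) within about 6 degrees; otherwise the rotor rests on the tooth tops, 11 mm too high, and its knob then keeps the lid from closing.
- hub (a joint): angle of the drive hub about the vertical, rad, counter-clockwise from above; at 0 a tooth points along the centrifuge's x axis. A brake holds it (0.5 N m).
- lid (a joint): lid angle, rad: 0 shut, about 1.7 standing open just past upright, at most 1.85. A light spring lifts the lid: it stays open by itself and, unless caught, springs open again when let go. Held by the catch it rests at about 0.01. The catch yields to about 10 N pressed down on the front edge, in the last 12 mm of its way; then the lid clicks under it.
- lid_hinge (a point): middle of the lid's hinge line, 112 mm above the bench, 88 mm behind the axis of the drive hub. Its axes turn with the lid: y along the hinge line, -x from the hinge to the lid's front edge, z out of the lid's outer (upper) face.
- lid_edge (a point): middle of the lid's front edge on its outer face: in the lid's axes 165 mm to -x and 20 mm to +z from the hinge; 132 mm above the bench when shut. The lid is a stiff frame with a clear window, 170 mm long, 160 mm wide, 20 mm thick, with a thumb tab 60 mm wide that reaches 16 mm beyond the front edge, its top 8 mm below the outer face.
- vial_a: capped sample vial, 32 mm diameter at the cap, 64 mm tall, standing upright; origin at the centre of its underside. Bystander.
- vial_b: a second vial, the same as vial_a. Bystander.
- beaker: small glass beaker, 48 mm diameter, 60 mm tall; origin at the centre of its underside. Bystander.
- tip_box: closed pipette-tip box, 122 x 86 mm, 78 mm tall, with a translucent cover; origin at the centre of its underside. Bystander.
- pipette: hand pipette lying on the bench, about 250 mm long (x axis towards its tip), 24 mm wide, 22 mm high; origin near its middle, on the bench. Bystander.
- timer: flat bench timer, 70 x 70 mm, 18 mm high; origin at the centre of its underside. Bystander.
- wash_bottle: wash bottle with a bent spout, 66 mm diameter, 190 mm tall; origin at the centre of its underside. Bystander.

How it is judged:
On the way, in this order (a step that is already met when the one before it is completed fails the run):
1. the rotor sits fully home on the drive hub, its splines engaged (z of rotor in the frame of seat below 0.004 m and horizontal distance between rotor and seat below 0.005 m and angle between rotor's own z axis and vertical below 0.06 rad), for 0.2 s.
2. the lid is shut, down past the catch (value of joint lid below 0.03 rad), for 0.2 s.
At the end, for the whole second after the job is handed in: The rotor rests on the hub's flange (underside within 4 mm of the seat, within 5 mm of its axis, tilted under 0.06 rad), let go and still; the lid, let go, is held by its catch at under 0.03 rad (all of step 1 and value of joint lid below 0.03 rad and linear speed of rotor below 0.02 m/s and contact force between the fingers and rotor below 0.1 N and contact force between the fingers and centrifuge below 0.1 N); the robot touches nothing.
It fails at once if the rotor is let fall onto the drive from more than 20 mm above its seat (horizontal distance between rotor and seat below 0.06 m and z of rotor in the frame of seat above 0.02 m and linear speed of rotor above 0.3 m/s and contact force between the fingers and rotor below 0.05 N).
It fails at once if a bystander is shifted by more than 30 mm or knocked over (distance of any of vial_a, vial_b, beaker, tip_box, pipette, timer, wash_bottle from where it was at the start of the episode above 0.03 m or angle between any of vial_a, vial_b, beaker, tip_box, pipette, timer, wash_bottle's own z axis and vertical above 0.5 rad).
It also fails if it takes over 61 s, if anything falls off the work surface, if the arm or the gripper's body presses on something with over 40 N, if the wrist force passes 120 N, or if a joint passes its speed limit or range.

## Working session

There is one attempt and no reset: what is moved stays moved. The work goes in short steps, Python scripts to look and compute and a shell command to move; the robot and the scene stay as the last step left them, time stands still between calls to the robot, and variables do not carry over. Pictures are saved under pics/ and viewed, and the job is handed in when it is done.

```bash
ls -la; mkdir -p pics
python3 - <<'E'
from plant import *
import cv2
s=state();print(s)
for n in("side","top","wrist"):
    f=grab_frame(n);cv2.imwrite(f"pics/{n}0.png",f[:,:,::-1]);print(n,camera_model(n))
for n in("side","top"):
    for t in ["centrifuge","slot","rotor","rotor_knob","rotor_socket","seat","pilot","lid_hinge","lid_edge","vial_a","beaker","tip_box","pipette","timer","wash_bottle"]:
        try: print(n,t,[(x['pixel'],round(x['conf'],2)) for x in landmark_of(n,t)][:3])
        except Exception as e: print(n,t,e)
print(state()['time'])
E
```

```text
total 12
drwxr-xr-x  3 agent agent 4096 Dec  7 03:35 .
drwxr-xr-x 23 root  root  4096 Dec  7 03:35 ..
drwxr-xr-x  2 agent agent 4096 Dec  7 03:35 pics
{'time': 0.0, 'joint_pos': array([-1.26597802e+00,  5.33764030e-02,  1.61430811e+00, -3.64098462e-05,
        1.47597789e+00, -1.19004884e-01]), 'joint_vel': array([-1.07484862e-03, -1.23580456e-03, -1.33870557e-04,  2.16265637e-05,
       -1.97284809e-04, -1.50414021e-04]), 'joint_efforts': array([ 7.21324377e-04, -3.93685341e+01, -3.70173061e+01, -1.44843816e-04,
        6.96506948e-03, -1.05076012e-06]), 'tool_pos': array([ 0.25684097, -0.56914093,  0.24704243]), 'tool_rot': array([-1.02873283e-03,  9.77629746e-01,  2.10330710e-01, -1.14051979e-04]), 'contact_force': array([ 0.03353923, -0.51246273, -0.02037954]), 'ft_torque': array([ 0.02415118, -0.01245289, -0.01979139]), 'gripper_width': 1.001994076148649}
side {'camera_matrix': array([[468.61267062,   0.        , 324.13608385],
       [  0.        , 468.61267062, 199.52797701],
       [  0.        ,   0.        ,   1.        ]]), 'dist_coeffs': array([-0.05556269,  0.        ,  
[... 1933 characters left out ...]
261.2, 215.0], 0.7)]
top rotor [([389.7, 194.3], 0.94)]
top rotor_knob [([389.4, 191.4], 0.82), ([268.9, 164.4], 0.65)]
top rotor_socket [([389.6, 191.2], 0.79)]
top seat [([457.0, 243.0], 0.6), ([266.6, 165.1], 0.59), ([265.0, 195.0], 0.49)]
top pilot [([261.6, 195.4], 0.66)]
top lid_hinge [([264.9, 163.9], 0.62)]
top lid_edge [([258.4, 139.1], 0.74), ([189.7, 181.4], 0.21)]
top vial_a [([326.6, 164.7], 0.59), ([322.0, 229.2], 0.56)]
top beaker [([325.8, 193.8], 0.52), ([451.8, 170.9], 0.4)]
top tip_box [([190.2, 181.3], 0.66), ([262.1, 193.9], 0.25)]
top pipette [([454.5, 238.8], 0.76)]
top timer [([196.3, 245.9], 0.97), ([388.3, 191.1], 0.23)]
top wash_bottle [([452.5, 170.7], 0.82)]
1.65
```

View pics/side0.png

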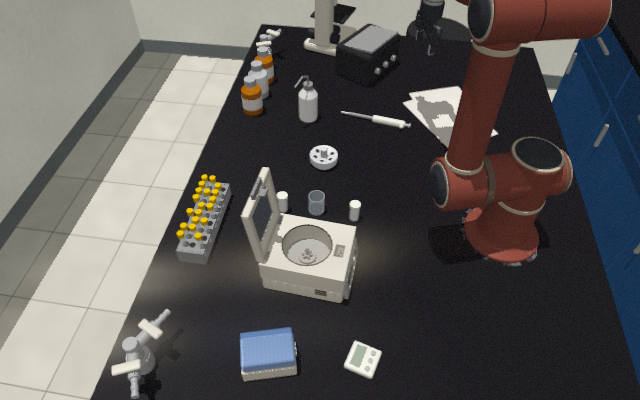

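View pics/top0.png

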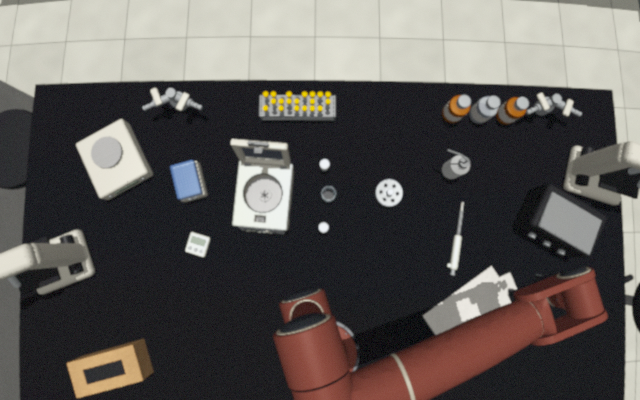

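View pics/wrist0.png

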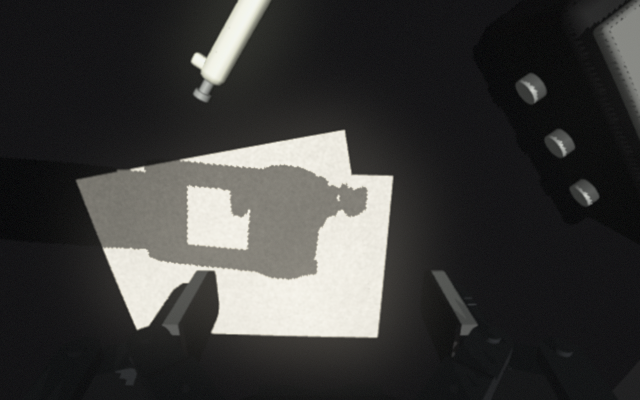

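Side view: rotor at (324,157) beyond the vials and beaker, and the centrifuge open at (307,250). Next I'll triangulate from both cameras.

```bash
cat > h.py <<'E'
import numpy as np,cv2
from plant import *
from scipy.spatial.transform import Rotation as R
def RT(q): # wxyz
    return R.from_quat([q[1],q[2],q[3],q[0]]).as_matrix()
def ext(n,s=None):
    m=camera_model(n)
    if 'mount' in m:
        s=s or state()
        T=np.eye(4);T[:3,:3]=RT(s['tool_rot']);T[:3,3]=s['tool_pos']
        W=np.linalg.inv(T@m['mount']);return m['camera_matrix'],m['dist_coeffs'],W[:3,:3],W[:3,3]
    return m['camera_matrix'],m['dist_coeffs'],cv2.Rodrigues(m['rvec'])[0],m['tvec']
def ray(n,px,s=None):
    K,D,Rm,t=ext(n,s)
    p=cv2.undistortPoints(np.array([[px]],float),K,D)[0,0]
    d=Rm.T@np.array([p[0],p[1],1]);return -Rm.T@t,d/np.linalg.norm(d)
def onz(n,px,z,s=None):
    c,d=ray(n,px,s);return c+d*(z-c[2])/d[2]
def tri(obs):
    A=np.zeros((3,3));b=np.zeros(3)
    for n,px,*s in obs:
        c,d=ray(n,px,*s);P=np.eye(3)-np.outer(d,d);A+=P;b+=P@c
    return np.linalg.solve(A,b)
def proj(n,X,s=None):
    K,D,Rm,t=ext(n,s)
    return cv2.projectPoints(np.array(X,float).reshape(-1,1,3),cv2.Rodrigues(Rm)[0],t,K,D)[0][:,0]
E
python3 - <<'E'
from h import *
np.set_printoptions(precision=4,suppress=True)
for t,a,b,z in [("cent",(309.6,269.8),(267.1,195.8),0),("slot",(338,248.1),(261.2,215),.11),("rotor",(324.3,163.8),(389.7,194.3),0),("knob",(322.6,152.1),(389.4,191.4),.05),("seat",(303.6,256.6),(265,195),.062),("pilot",(307.3,245),(261.6,195.4),.096),("hinge",(275,237.5),(264.9,163.9),.112),("edge",(256.1,190.5),(258.4,139.1),.28),("va",(351.3,219.1),(322,229.2),0),("vb",(282.8,206.8),(326.6,164.7),0),("beaker",(317.8,208.6),(325.8,193.8),0),("tip",(267.4,357.8),(190.2,181.3),0),("wash",(309,115.8),(452.5,170.7),0),("pip",(377.9,124.3),(454.5,238.8),0),("timer",(359,359),(196.3,245.9),0)]:
    print(t,tri([("side",a),("top",b)]),onz("side",a,z),onz("top",b,z))
E
```

```text
cent [ 0.5318  0.2024 -0.0066] [0.527 0.207 0.   ] [0.5352 0.2016 0.    ]
slot [0.4583 0.2052 0.1104] [0.4551 0.2051 0.11  ] [0.4616 0.2052 0.11  ]
rotor [ 0.5452 -0.228  -0.022 ] [ 0.5419 -0.205   0.    ] [ 0.5434 -0.224   0.    ]
knob [ 0.549  -0.2159  0.0405] [ 0.5483 -0.2055  0.05  ] [ 0.5473 -0.2142  0.05  ]
seat [0.5377 0.2023 0.0508] [0.5419 0.2097 0.062 ] [0.5309 0.2007 0.062 ]
pilot [0.5284 0.2055 0.108 ] [0.534  0.1965 0.096 ] [0.5257 0.2071 0.096 ]
hinge [0.6211 0.1961 0.1118] [0.6164 0.1968 0.112 ] [0.6257 0.1963 0.112 ]
edge [0.6575 0.1933 0.2781] [0.6498 0.1962 0.28  ] [0.6641 0.1935 0.28  ]
va [ 0.427   0.0107 -0.0057] [0.4329 0.0152 0.    ] [0.4209 0.0108 0.    ]
vb [ 0.6433 -0.0041 -0.0016] [ 0.6403 -0.0024  0.    ] [ 0.6457 -0.004   0.    ]
beaker [ 0.5383 -0.0014  0.0113] [ 0.5357 -0.0107  0.    ] [ 0.5435 -0.0016  0.    ]
tip [0.5841 0.4686 0.0131] [0.5875 0.4632 0.    ] [0.5846 0.4727 0.    ]
wash [ 0.6301 -0.4502 -0.0034] [ 0.6297 -0.446   0.    ] [ 0.6291 -0.4491  0.    ]
pip [ 0.3842 -0.4556 -0.0154] [ 0.3794 -0.4359  0.    ] [ 0.3893 -0.4506  0.    ]
timer [0.3678 0.4406 0.0099] [0.375  0.4361 0.    ] [ 0.3601  0.4438 -0.    ]
```

```bash
cat >> h.py <<'E'
def plan(tgt,yaw=None):
    s=state();M=RT(s['tool_rot']);d=M.T@(np.array(tgt)-s['tool_pos'])/0.03
    y=np.degrees(np.arctan2(M[1,0],M[0,0]))
    print('tool',s['tool_pos'].round(4),'yaw',round(y,2),'zaxis',M[:,2].round(3),'rows-units',d.round(2), 'n',np.ceil(np.abs(d).max()))
    if yaw is not None: print('yaw turn units(z):',round(-((yaw-y+180)%360-180)/5,2))
E
python3 -c "
from h import *
plan([.547,-.212,.25],180)"
```

```text
tool [ 0.257  -0.5697  0.2483] yaw 24.28 zaxis [-0. -0. -1.] rows-units [13.71 -6.89 -0.06] n 14.0
yaw turn units(z): -31.14
```

```bash
python3 -m crank '[{"angular":[0,0,0],"delta_pos":[0.98,-0.49,0],"gripper":1},{"angular":[0,0,0],"delta_pos":[0.98,-0.49,0],"gripper":1},{"angular":[0,0,0],"delta_pos":[0.98,-0.49,0],"gripper":1},{"angular":[0,0,0],"delta_pos":[0.98,-0.49,0],"gripper":1},{"angular":[0,0,0],"delta_pos":[0.98,-0.49,0],"gripper":1},{"angular":[0,0,0],"delta_pos":[0.98,-0.49,0],"gripper":1},{"angular":[0,0,0],"delta_pos":[0.98,-0.49,0],"gripper":1},{"angular":[0,0,0],"delta_pos":[0.98,-0.49,0],"gripper":1},{"angular":[0,0,0],"delta_pos":[0.98,-0.49,0],"gripper":1},{"angular":[0,0,0],"delta_pos":[0.98,-0.49,0],"gripper":1},{"angular":[0,0,0],"delta_pos":[0.98,-0.49,0],"gripper":1},{"angular":[0,0,0],"delta_pos":[0.98,-0.49,0],"gripper":1}]'
python3 -m crank '[{"angular":[0,0,-1],"delta_pos":[0.98,-0.49,0],"gripper":1},{"angular":[0,0,-1],"delta_pos":[0.98,-0.49,0],"gripper":1},{"angular":[0,0,-1],"delta_pos":[0,0,0],"gripper":1},{"angular":[0,0,-1],"delta_pos":[0,0,0],"gripper":1},{"angular":[0,0,-1],"delta_pos":[0,0,0],"gripper":1},{"angular":[0,0,-1],"delta_pos":[0,0,0],"gripper":1},{"angular":[0,0,-1],"delta_pos":[0,0,0],"gripper":1},{"angular":[0,0,-1],"delta_pos":[0,0,0],"gripper":1},{"angular":[0,0,-1],"delta_pos":[0,0,0],"gripper":1},{"angular":[0,0,-1],"delta_pos":[0,0,0],"gripper":1},{"angular":[0,0,-1],"delta_pos":[0,0,0],"gripper":1},{"angular":[0,0,-1],"delta_pos":[0,0,0],"gripper":1}]'
python3 - <<'E'
from h import *
s=state();f=grab_frame("wrist");cv2.imwrite("pics/w1.png",f[:,:,::-1])
plan([.547,-.212,.25],180)
for t in("rotor","rotor_knob","rotor_socket"):print(t,[(x['pixel'],x['conf']) for x in landmark_of("wrist",t)])
E
```

```text
time: 3.15
tool_pos: [0.5067, -0.2629, 0.2484]
tool_rot: [0.0, 0.978, 0.21, 0.0]
contact_force: [0.5, -0.9, 0.2]
gripper_width: 1.001
time: 4.65
tool_pos: [0.5453, -0.2111, 0.2484]
tool_rot: [0.0, 0.741, 0.672, 0.0]
contact_force: [0.4, 0.3, 1.0]
gripper_width: 1.002
tool [ 0.5453 -0.2111  0.2484] yaw 84.55 zaxis [ 0. -0. -1.] rows-units [-0.02  0.06 -0.05] n 1.0
yaw turn units(z): -19.09
rotor [([323.3, 164.7], 0.58)]
rotor_knob [([319.8, 177.3], 0.72)]
rotor_socket [([320.1, 162.6], 0.86)]
```

View pics/w1.png

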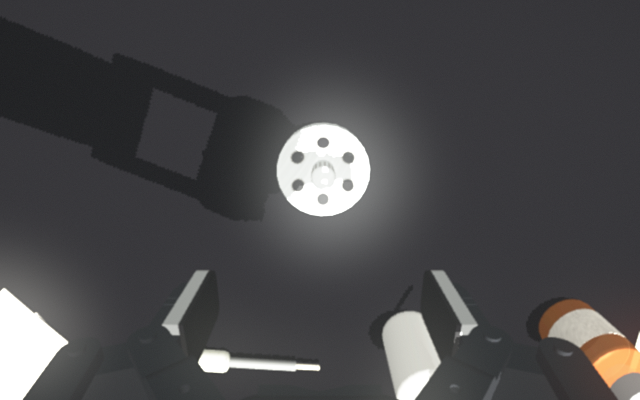

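The wrist image shows the rotor at about (323,169), with six dark holes around the knob. I'll fit its outline and hole pattern.

```bash
python3 - <<'E'
from h import *
s=state()
g=cv2.cvtColor(cv2.imread("pics/w1.png"),cv2.COLOR_BGR2GRAY)
m=(g>140).astype(np.uint8);n,l,st,c=cv2.connectedComponentsWithStats(m)
k=l[160,345];mk=(l==k).astype(np.uint8)
cs,_=cv2.findContours(mk,cv2.RETR_CCOMP,cv2.CHAIN_APPROX_NONE)
cs=sorted(cs,key=cv2.contourArea,reverse=True)
P=np.array([onz("wrist",p[0],.034,s) for p in cs[0]])
A=np.c_[2*P[:,:2],np.ones(len(P))];x=np.linalg.lstsq(A,(P[:,:2]**2).sum(1),rcond=None)[0]
print('outline centre',x[:2],'r',np.sqrt(x[2]+x[0]**2+x[1]**2))
for q in cs[1:]:
    if cv2.contourArea(q)<8: continue
    M=cv2.moments(q);px=(M['m10']/M['m00'],M['m01']/M['m00'])
    X=onz("wrist",px,.032,s)[:2]-x[:2];a=np.degrees(np.arctan2(X[1],X[0]))
    print(np.round(px,1),cv2.contourArea(q),'r',np.hypot(*X).round(4),'ang',a.round(1),(a%60).round(1))
for px,z in[((320,177),.05),((320.1,162.6),0)]:print(onz("wrist",px,z,s))
E
python3 -c "
import cv2
f=cv2.imread('pics/w1.png')[110:230,260:390];cv2.imwrite('pics/w1c.png',cv2.resize(f,None,fx=5,fy=5,interpolation=2))"
```

```text
outline centre [ 0.54126284 -0.31079389] r 0.32176851005568424
[323.  169.4] 7089.0 r 0.0977 ang 85.5 25.5
[582.  326.6] 1656.0 r 0.3257 ang -22.8 37.2
[246.4 363.4] 1528.0 r 0.1708 ang -129.1 50.9
[455.7 303.1] 884.5 r 0.1591 ang -26.8 33.2
[183.1 302.9] 878.0 r 0.1693 ang -166.3 13.7
[297.1 156.8] 83.5 r 0.1134 ang 98.0 38.0
[347.9 157.1] 59.0 r 0.112 ang 73.0 13.0
[322.6 142.2] 56.5 r 0.1244 ang 85.4 25.4
[296.9 184.1] 55.5 r 0.0873 ang 102.8 42.8
[ 0.5458024  -0.21587127  0.05      ]
[ 0.54624702 -0.21368292  0.        ]
```

View pics/w1c.png

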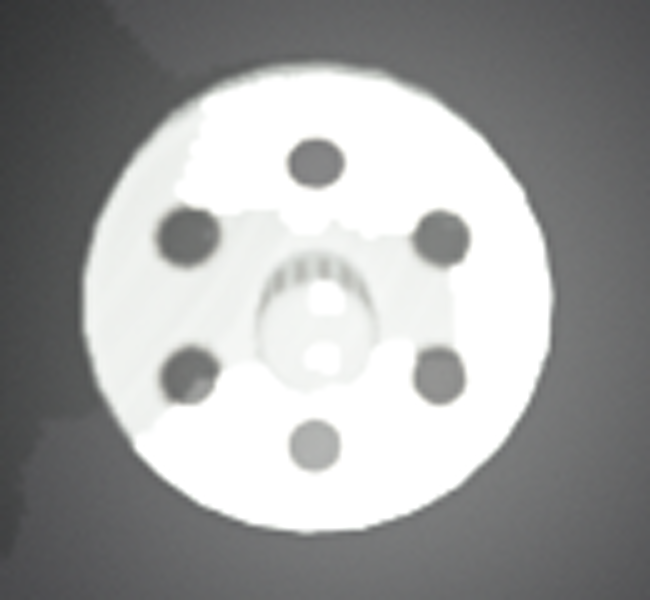

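Run:
```python
from h import *
s=state()
c=lambda u,v:(u/5+260,v/5+110)
H=np.array([onz("wrist",c(*p),.033,s)[:2] for p in[(316,163),(441,238),(440,376),(315,445),(189,376),(189,237)]])
m=H.mean(0);d=H-m;a=np.degrees(np.arctan2(d[:,1],d[:,0]))
print('centre',m,'r',np.hypot(*d.T).round(4),'ang mod60',(a%60).round(1),'mean',np.mean(a%60))
E=[onz("wrist",c(*p),.034,s)[:2] for p in[(83,300),(553,300),(318,62),(318,532)]];print(np.mean(E,0),E)
print('knob top',onz("wrist",c(320,335),.06,s))
plan([.535,.205,.30],180)
```

```text
centre [ 0.5488432  -0.21525105] r [0.0283 0.0278 0.0283 0.0282 0.0284 0.028 ] ang mod60 [24.  23.9 24.9 24.4 23.5 24.3] mean 24.153550649323506
[ 0.54952844 -0.21420533] [array([ 0.50422645, -0.20893307]), array([ 0.59497667, -0.21811979]), array([ 0.55400915, -0.16817818]), array([ 0.54490149, -0.26159027])]
knob top [ 0.54963549 -0.2135339   0.06      ]
tool [ 0.5453 -0.2111  0.2483] yaw 84.2 zaxis [ 0. -0. -1.] rows-units [13.77 -1.74 -1.72] n 14.0
yaw turn units(z): -19.16
```

```bash
python3 -m crank '[{"angular":[0,0,0],"delta_pos":[0.5,0,-0.8],"gripper":1},{"angular":[0,0,0],"delta_pos":[1,-0.14,-0.5],"gripper":1},{"angular":[0,0,0],"delta_pos":[1,-0.14,-0.4],"gripper":1},{"angular":[0,0,0],"delta_pos":[1,-0.14,0],"gripper":1},{"angular":[0,0,0],"delta_pos":[1,-0.14,0],"gripper":1},{"angular":[0,0,0],"delta_pos":[1,-0.14,0],"gripper":1},{"angular":[0,0,0],"delta_pos":[1,-0.14,0],"gripper":1},{"angular":[0,0,0],"delta_pos":[1,-0.14,0],"gripper":1},{"angular":[0,0,0],"delta_pos":[1,-0.14,0],"gripper":1},{"angular":[0,0,0],"delta_pos":[1,-0.14,0],"gripper":1},{"angular":[0,0,0],"delta_pos":[1,-0.14,0],"gripper":1},{"angular":[0,0,0],"delta_pos":[1,-0.14,0],"gripper":1}]'
python3 -m crank '[{"angular":[0,0,0],"delta_pos":[1,-0.14,0],"gripper":1},{"angular":[0,0,0],"delta_pos":[1,-0.14,0],"gripper":1},{"angular":[0,0,0],"delta_pos":[0.2,-0.06,0],"gripper":1},{"angular":[0,0,0],"delta_pos":[0,0,0],"gripper":1}]'
python3 - <<'E'
from h import *
s=state();f=grab_frame("wrist");cv2.imwrite("pics/w2.png",f[:,:,::-1])
plan([.535,.205,.30],180)
print(s['tool_rot'])
for t in("seat","pilot","slot","lid_hinge","centrifuge"):
  for x in landmark_of("wrist",t):print(t,x['pixel'],x['conf'],onz("wrist",x['pixel'],dict(seat=.062,pilot=.096,slot=.11,lid_hinge=.112,centrifuge=0)[t],s))
E
```

```text
time: 6.35
tool_pos: [0.5335, 0.1378, 0.2994]
tool_rot: [0.0, 0.742, 0.671, 0.0]
contact_force: [-0.6, -0.4, 0.2]
gripper_width: 0.999
time: 6.85
tool_pos: [0.53, 0.2033, 0.2992]
tool_rot: [0.0, 0.741, 0.671, -0.0]
contact_force: [0.7, 0.3, 0.1]
gripper_width: 1.0
tool [0.5301 0.2029 0.2993] yaw 84.24 zaxis [ 0.    -0.001 -1.   ] rows-units [ 0.09  0.15 -0.02] n 1.0
yaw turn units(z): -19.15
[ 1.51624687e-04  7.41485420e-01  6.70968931e-01 -2.03853462e-04]
seat [325.4, 162.2] 0.7 [0.53667572 0.20310134 0.062     ]
pilot [324.5, 170.1] 0.73 [0.53529776 0.20343753 0.096     ]
slot [235.6, 175.1] 0.69 [0.45496964 0.21042176 0.11      ]
lid_hinge [424.6, 174.3] 0.68 [0.62484955 0.19479407 0.112     ]
centrifuge [318.7, 150.2] 0.97 [ 5.29797092e-01  2.04227326e-01 -5.55111512e-17]
```

View pics/w2.png

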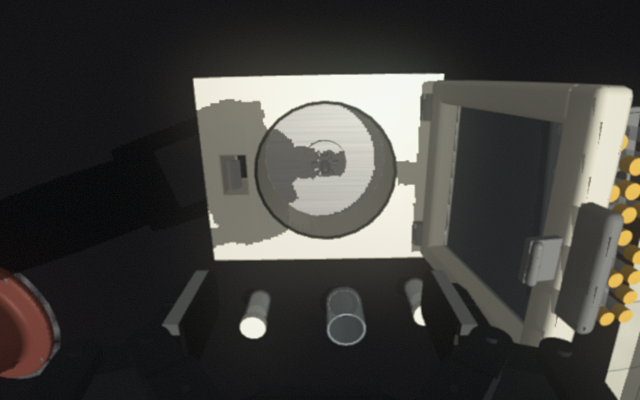

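```bash
python3 -m crank '[{"angular":[0,0,0],"delta_pos":[0.03,0.18,0.9],"gripper":1},{"angular":[0,0,0],"delta_pos":[0,0,0.9],"gripper":1},{"angular":[0,0,0],"delta_pos":[0,0,0.9],"gripper":1},{"angular":[0,0,0],"delta_pos":[0,0,0.8],"gripper":1},{"angular":[0,0,0],"delta_pos":[0,0,0],"gripper":1},{"angular":[0,0,0],"delta_pos":[0,0,0],"gripper":1}]'
python3 - <<'E'
from h import *
s=state();f=grab_frame("wrist");cv2.imwrite("pics/w3.png",f[:,:,::-1])
np.savez("s3.npz",p=s['tool_pos'],q=s['tool_rot'])
for t in("seat","pilot","slot","lid_hinge"):
  for x in landmark_of("wrist",t):print(t,x['pixel'],x['conf'],onz("wrist",x['pixel'],dict(seat=.062,pilot=.096,slot=.11,lid_hinge=.112,centrifuge=0)[t],s))
c=f[120:280,220:420,::-1];c=cv2.resize(c,None,fx=4,fy=4,interpolation=2);c=np.clip((c/255.)**.5*255,0,255);cv2.imwrite("pics/w3c.png",c)
E
```

```text
time: 7.9
tool_pos: [0.5362, 0.2037, 0.1955]
tool_rot: [0.0, 0.742, 0.671, 0.001]
contact_force: [-0.3, 0.3, 0.9]
gripper_width: 1.0
seat [317.4, 195.6] 0.9 [0.53511217 0.20228107 0.062     ]
seat [187.7, 221.4] 0.28 [0.43201803 0.19136971 0.062     ]
pilot [315.9, 206.0] 0.98 [0.53461476 0.20619771 0.096     ]
slot [189.6, 218.2] 0.92 [0.45453763 0.21101168 0.11      ]
lid_hinge [457.1, 217.5] 0.71 [0.62308962 0.19526753 0.112     ][ WARN:0@3.961] global loadsave.cpp:1063 imwrite_ Unsupported depth image for selected encoder is fallbacked to CV_8U.
```

View pics/w3.png

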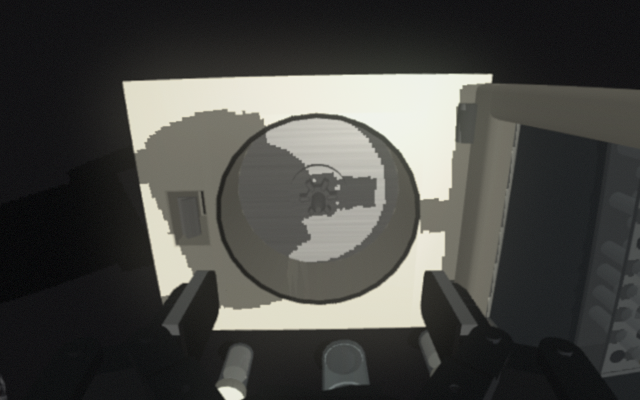

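View pics/w3c.png

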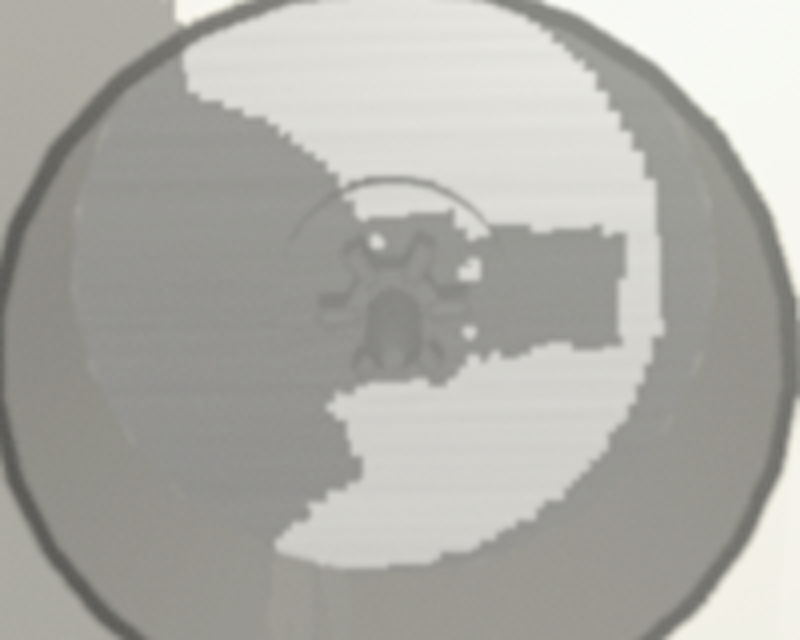

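The hub shows at around (317,193), with six teeth nearly along the image x axis and every 60° from it. I'll enlarge it and overlay a model.

```bash
cat > ov.py <<'E'
from h import *
import sys
z=np.load("s3.npz");s=dict(tool_pos=z['p'],tool_rot=z['q'])
f=cv2.imread("pics/w3.png")
x0,y0,x1,y1=285,160,350,218;k=12
def draw(cx,cy,ang,col,img):
    for i in range(6):
        a=np.radians(ang+60*i)
        for zz in(.073,):
            P=[[cx+r*np.cos(a)-t*np.sin(a),cy+r*np.sin(a)+t*np.cos(a),zz] for r,t in[(.0095,-.002),(.014,-.002),(.014,.002),(.0095,.002)]]
            p=(proj("wrist",P,s)-[x0,y0]+.5)*k
            cv2.polylines(img,[p.astype(int)],False,col,1)
    for r,zz in[(.005,.062+.026),(.0018,.096)]:
        P=[[cx+r*np.cos(t),cy+r*np.sin(t),zz] for t in np.linspace(0,6.3,30)]
        cv2.polylines(img,[((proj("wrist",P,s)-[x0,y0]+.5)*k).astype(int)],True,col,1)
def base():
    c=cv2.resize(f[y0:y1,x0:x1],None,fx=k,fy=k,interpolation=2).astype(float)
    return np.clip((c-60)*2.2,0,255).astype(np.uint8)
b=base();cv2.imwrite("pics/h0_%s.png"%sys.argv[4],b)
draw(float(sys.argv[1]),float(sys.argv[2]),float(sys.argv[3]),(0,0,255),b)
cv2.imwrite("pics/h1_%s.png"%sys.argv[4],b)
E
python3 ov.py .535 .2035 -6 a
```

```text
(no output)
```

View pics/h0_a.png

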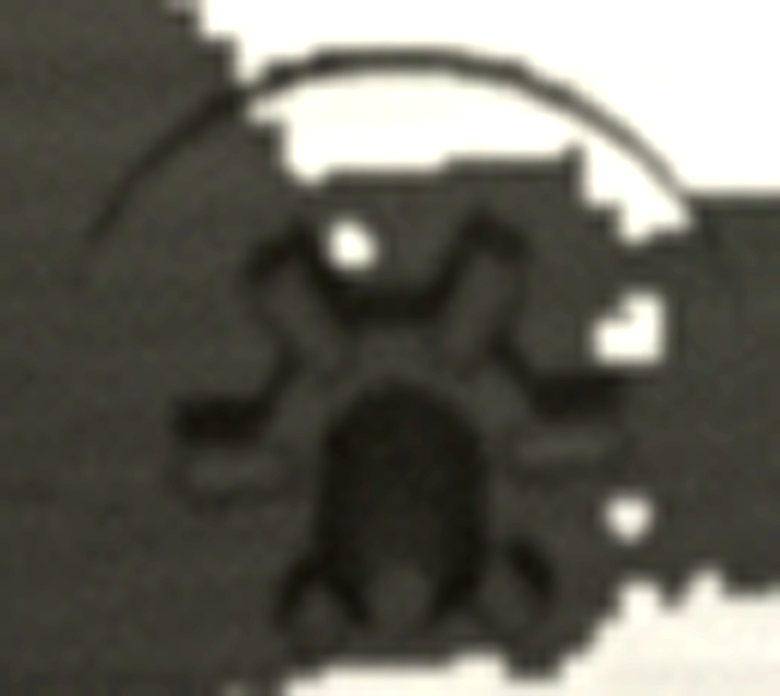

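View pics/h1_a.png

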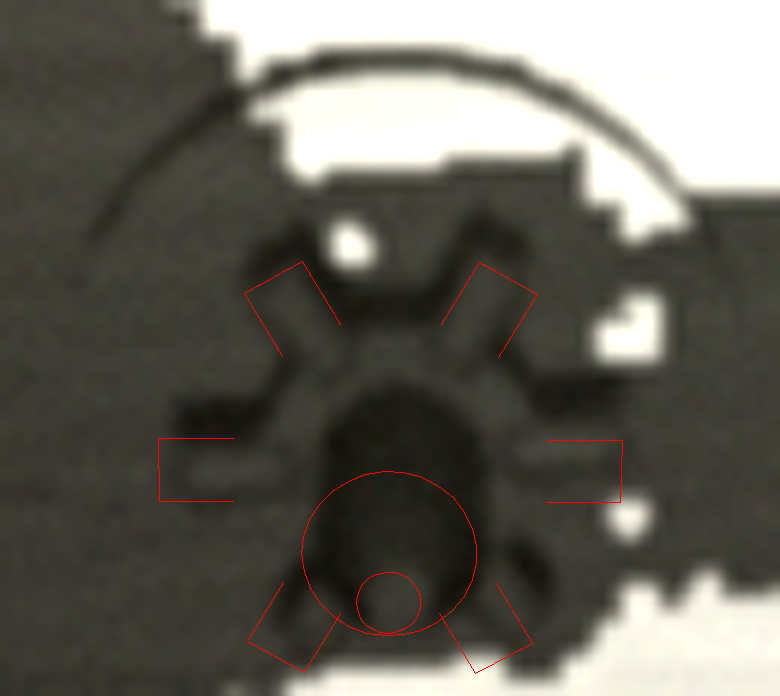

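```bash
python3 ov.py .5358 .2040 -2 b; python3 ov.py .5358 .2040 1 c
```

```text
(no output)
```

View pics/h1_b.png

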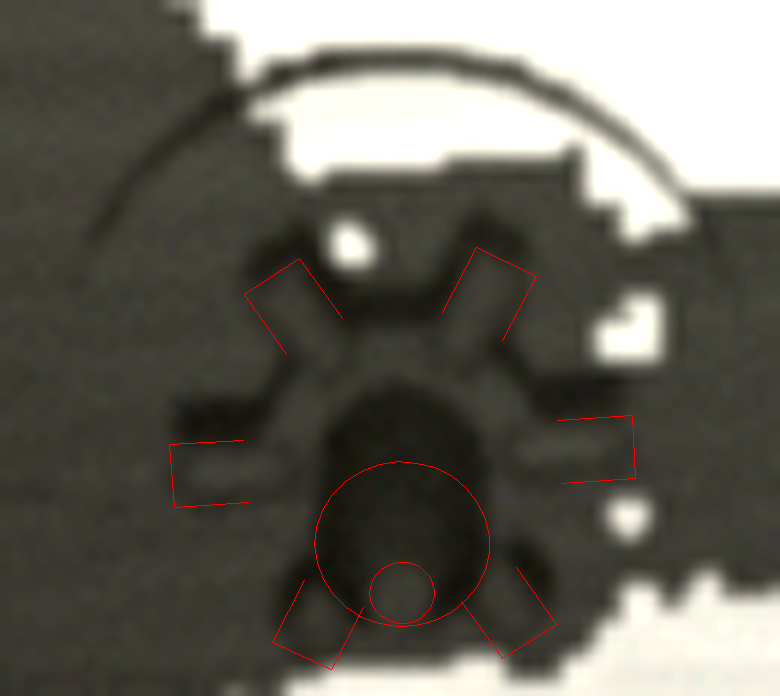

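View pics/h1_c.png

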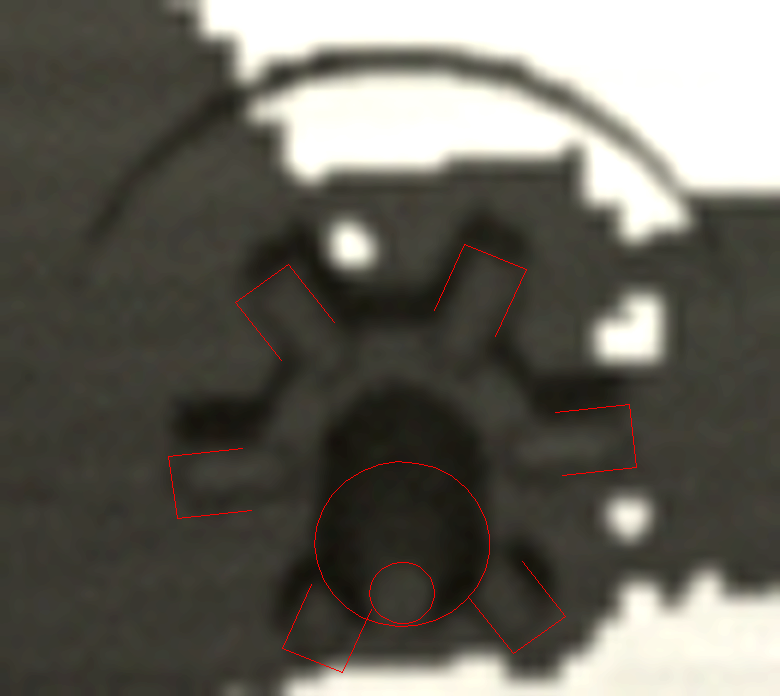

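```bash
python3 -c "
from h import *
plan([.549,-.2145,.195])"
```

```text
tool [0.5362 0.2039 0.1956] yaw 84.28 zaxis [ 0.002  0.    -1.   ] rows-units [-1.384e+01  1.820e+00  1.000e-02] n 14.0
```

```bash
python3 -m crank '[{"angular":[0,0,0],"delta_pos":[-1,0.13,0],"gripper":1},{"angular":[0,0,0],"delta_pos":[-1,0.13,0],"gripper":1},{"angular":[0,0,0],"delta_pos":[-1,0.13,0],"gripper":1},{"angular":[0,0,0],"delta_pos":[-1,0.13,0],"gripper":1},{"angular":[0,0,0],"delta_pos":[-1,0.13,0],"gripper":1},{"angular":[0,0,0],"delta_pos":[-1,0.13,0],"gripper":0.6},{"angular":[0,0,0],"delta_pos":[-1,0.13,0],"gripper":0.6},{"angular":[0,0,0],"delta_pos":[-1,0.13,0],"gripper":0.6},{"angular":[0,0,0],"delta_pos":[-1,0.13,0],"gripper":0.6},{"angular":[0,0,0],"delta_pos":[-1,0.13,0],"gripper":0.6},{"angular":[0,0,0],"delta_pos":[-1,0.13,0],"gripper":0.6},{"angular":[0,0,0],"delta_pos":[-1,0.13,0],"gripper":0.6}]'
python3 -m crank '[{"angular":[0,0,0],"delta_pos":[-1,0.13,0],"gripper":0.6},{"angular":[0,0,0],"delta_pos":[-0.84,0.13,0],"gripper":0.6},{"angular":[0,0,0],"delta_pos":[0,0,0.8],"gripper":0.6},{"angular":[0,0,0],"delta_pos":[0,0,0.8],"gripper":0.6},{"angular":[0,0,0],"delta_pos":[0,0,0],"gripper":0.6},{"angular":[0,0,0],"delta_pos":[0,0,0],"gripper":0.6}]'
python3 - <<'E'
from h import *
s=state();f=grab_frame("wrist");cv2.imwrite("pics/w4.png",f[:,:,::-1])
plan([.549,-.2145,.048])
for t in("rotor_knob","rotor"):
  for x in landmark_of("wrist",t):print(t,x['pixel'],x['conf'],onz("wrist",x['pixel'],dict(rotor_knob=.05,rotor=0)[t],s))
E
```

```text
time: 9.65
tool_pos: [0.5465, -0.1601, 0.195]
tool_rot: [0.0, 0.741, 0.671, 0.0]
contact_force: [-0.6, -0.3, 0.1]
gripper_width: 0.599
time: 10.4
tool_pos: [0.5491, -0.215, 0.1476]
tool_rot: [0.001, 0.741, 0.671, 0.0]
contact_force: [0.8, 0.1, 0.5]
gripper_width: 0.597
tool [ 0.5494 -0.2151  0.148 ] yaw 84.29 zaxis [ 0.002 -0.001 -1.   ] rows-units [ 0.02 -0.02  3.33] n 4.0
rotor_knob [315.5, 211.3] 0.63 [ 0.54698635 -0.21563282  0.05      ]
rotor [319.8, 187.4] 0.6 [ 0.55011314 -0.21458268  0.        ]
```

View pics/w4.png

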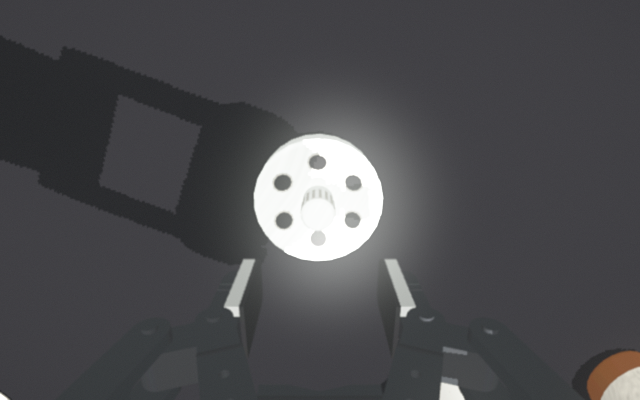

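The knob at (318,212) sits between the fingers, midway between the pads. I'll descend and grip it.

```bash
python3 -m crank '[{"angular":[0,0,0],"delta_pos":[0,0,0.8],"gripper":0.6},{"angular":[0,0,0],"delta_pos":[0,0,0.8],"gripper":0.6},{"angular":[0,0,0],"delta_pos":[0,0,0.8],"gripper":0.6},{"angular":[0,0,0],"delta_pos":[0,0,0.6],"gripper":0.6},{"angular":[0,0,0],"delta_pos":[0,0,0.3],"gripper":0.6},{"angular":[0,0,0],"delta_pos":[0,0,0],"gripper":0.3},{"angular":[0,0,0],"delta_pos":[0,0,0],"gripper":0.1},{"angular":[0,0,0],"delta_pos":[0,0,0],"gripper":0},{"angular":[0,0,0],"delta_pos":[0,0,0],"gripper":0},{"angular":[0,0,0],"delta_pos":[0,0,0],"gripper":0}]'
python3 -m crank '[{"angular":[0,0,0],"delta_pos":[0,0,-0.4],"gripper":0},{"angular":[0,0,0],"delta_pos":[0,0,-0.8],"gripper":0},{"angular":[0,0,0],"delta_pos":[0,0,-0.9],"gripper":0},{"angular":[0,0,0],"delta_pos":[0,0,-0.9],"gripper":0},{"angular":[0,0,0],"delta_pos":[0,0,0],"gripper":0}]'
python3 - <<'E'
from h import *
s=state();f=grab_frame("wrist");cv2.imwrite("pics/w5.png",f[:,:,::-1])
np.savez("s5.npz",p=s['tool_pos'],q=s['tool_rot'])
plan([.5358,.2040,.24])
E
```

```text
time: 11.8
tool_pos: [0.5492, -0.2151, 0.0483]
tool_rot: [0.001, 0.741, 0.671, 0.0]
contact_force: [0.1, -0.0, 3.9]
gripper_width: 0.242
time: 12.42
tool_pos: [0.5498, -0.2154, 0.1399]
tool_rot: [0.002, 0.741, 0.671, 0.001]
contact_force: [-0.9, -0.0, -2.7]
gripper_width: 0.239
tool [ 0.5487 -0.2148  0.1378] yaw 84.28 zaxis [ 0.001 -0.001 -1.   ] rows-units [13.85 -1.81 -3.41] n 14.0
```

View pics/w5.png

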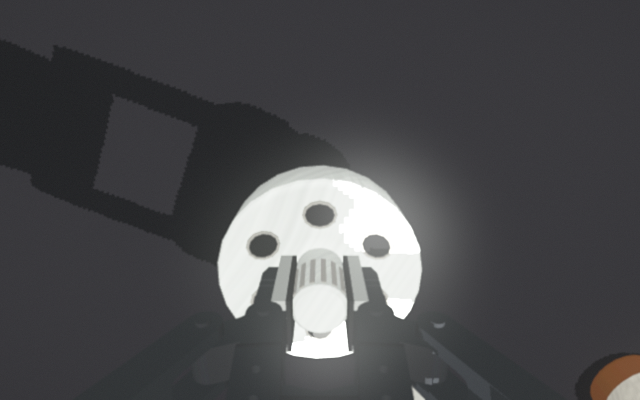

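```bash
python3 -m crank '[{"angular":[0,0,-0.4],"delta_pos":[0,0,-0.8],"gripper":0},{"angular":[0,0,-0.36],"delta_pos":[0,0,-0.9],"gripper":0},{"angular":[0,0,0],"delta_pos":[0,0,-0.7],"gripper":0},{"angular":[0,0,0],"delta_pos":[0,0,0],"gripper":0}]'
python3 -c "
from h import *
plan([.5358,.2040,.21],88)"
```

```text
time: 12.98
tool_pos: [0.5492, -0.2151, 0.2105]
tool_rot: [0.001, 0.719, 0.695, 0.0]
contact_force: [-0.4, 0.3, -4.1]
gripper_width: 0.239
tool [ 0.5492 -0.2151  0.2105] yaw 88.06 zaxis [ 0.002 -0.001 -1.   ] rows-units [13.95 -0.92 -0.  ] n 14.0
yaw turn units(z): 0.01
```

```bash
python3 -m crank '[{"angular":[0,0,0],"delta_pos":[0.5,-0.06,0],"gripper":0},{"angular":[0,0,0],"delta_pos":[0.9,-0.06,0],"gripper":0},{"angular":[0,0,0],"delta_pos":[1,-0.06,0],"gripper":0},{"angular":[0,0,0],"delta_pos":[1,-0.06,0],"gripper":0},{"angular":[0,0,0],"delta_pos":[1,-0.06,0],"gripper":0},{"angular":[0,0,0],"delta_pos":[1,-0.06,0],"gripper":0},{"angular":[0,0,0],"delta_pos":[1,-0.06,0],"gripper":0},{"angular":[0,0,0],"delta_pos":[1,-0.06,0],"gripper":0},{"angular":[0,0,0],"delta_pos":[1,-0.06,0],"gripper":0},{"angular":[0,0,0],"delta_pos":[1,-0.06,0],"gripper":0},{"angular":[0,0,0],"delta_pos":[1,-0.06,0],"gripper":0},{"angular":[0,0,0],"delta_pos":[1,-0.06,0],"gripper":0}]'
python3 -m crank '[{"angular":[0,0,0],"delta_pos":[1,-0.06,0],"gripper":0},{"angular":[0,0,0],"delta_pos":[0.9,-0.06,0],"gripper":0},{"angular":[0,0,0],"delta_pos":[0.65,-0.06,0],"gripper":0},{"angular":[0,0,0],"delta_pos":[0,0,0],"gripper":0},{"angular":[0,0,0],"delta_pos":[0,0,0],"gripper":0}]'
python3 - <<'E'
from h import *
for n in("wrist","side"):
  f=grab_frame(n)
  if n=="side":f=cv2.resize(f[150:310,220:380],None,fx=3.5,fy=3.5,interpolation=2)
  cv2.imwrite(f"pics/{n}6.png",f[:,:,::-1])
plan([.5358,.2040,.11],88)
E
```

```text
time: 14.48
tool_pos: [0.5367, 0.1294, 0.2072]
tool_rot: [-0.001, 0.719, 0.695, -0.001]
contact_force: [-0.4, 0.5, -3.3]
gripper_width: 0.236
time: 15.1
tool_pos: [0.5352, 0.204, 0.2088]
tool_rot: [-0.0, 0.719, 0.695, -0.001]
contact_force: [-0.2, 0.1, -2.7]
gripper_width: 0.239
tool [0.5355 0.2037 0.2091] yaw 88.02 zaxis [-0. -0. -1.] rows-units [0.01 0.01 3.3 ] n 4.0
yaw turn units(z): 0.0
```

View pics/wrist6.png

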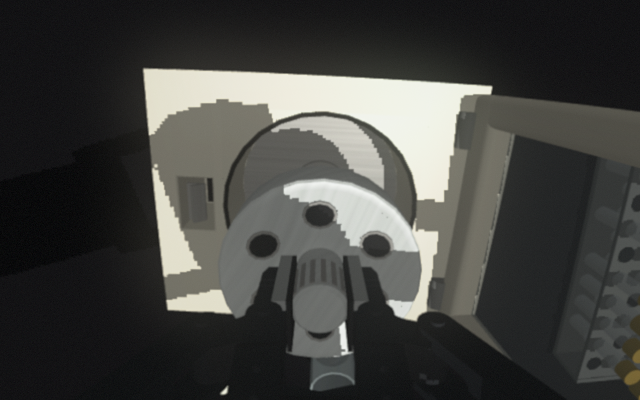

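View pics/side6.png

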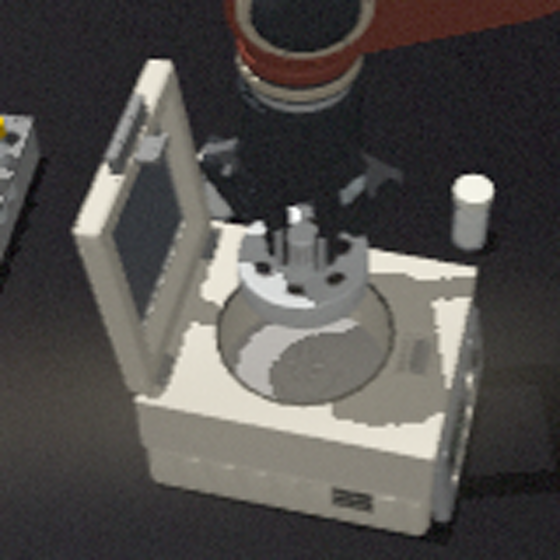

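```bash
python3 -m crank '[{"angular":[0,0,0],"delta_pos":[0,0,0.5],"gripper":0},{"angular":[0,0,0],"delta_pos":[0,0,0.6],"gripper":0},{"angular":[0,0,0],"delta_pos":[0,0,0.5],"gripper":0},{"angular":[0,0,0],"delta_pos":[0,0,0.4],"gripper":0},{"angular":[0,0,0],"delta_pos":[0,0,0.3],"gripper":0},{"angular":[0,0,0],"delta_pos":[0,0,0.3],"gripper":0},{"angular":[0,0,0],"delta_pos":[0,0,0],"gripper":0}]'
python3 -c "
from h import *
plan([.5358,.2040,.11],88);print(state()['contact_force'],state()['ft_torque'])"
```

```text
time: 16.08
tool_pos: [0.5351, 0.2043, 0.1304]
tool_rot: [-0.0, 0.719, 0.695, -0.001]
contact_force: [-0.0, -0.2, -3.2]
gripper_width: 0.238
tool [0.5351 0.2043 0.1304] yaw 88.08 zaxis [-0.001 -0.    -1.   ] rows-units [-0.01  0.02  0.68] n 1.0
yaw turn units(z): 0.02
[-0.01685108 -0.24077196 -3.16927646] [-0.01663197  0.01183314 -0.0296943 ]
```

Pilot has gone into the bore freely with no side force. Next, slowly onto the splines.

```bash
python3 -m crank '[{"angular":[0,0,0],"delta_pos":[0,0,0.15],"gripper":0},{"angular":[0,0,0],"delta_pos":[0,0,0.15],"gripper":0},{"angular":[0,0,0],"delta_pos":[0,0,0.12],"gripper":0},{"angular":[0,0,0],"delta_pos":[0,0,0],"gripper":0}]'
```

```text
time: 16.58
tool_pos: [0.5353, 0.2044, 0.1183]
tool_rot: [-0.0, 0.719, 0.695, -0.0]
contact_force: [-0.1, 0.0, -3.4]
gripper_width: 0.236
```

```bash
python3 -m crank '[{"angular":[0,0,0],"delta_pos":[0,0,0.12],"gripper":0},{"angular":[0,0,0],"delta_pos":[0,0,0],"gripper":0}]'; python3 -m crank '[{"angular":[0,0,0],"delta_pos":[0,0,0.12],"gripper":0},{"angular":[0,0,0],"delta_pos":[0,0,0],"gripper":0}]'
```

```text
time: 16.82
tool_pos: [0.5353, 0.2043, 0.1147]
tool_rot: [-0.0, 0.719, 0.695, -0.0]
contact_force: [-0.1, -0.2, -3.5]
gripper_width: 0.237
time: 17.08
tool_pos: [0.5353, 0.2043, 0.1111]
tool_rot: [-0.0, 0.719, 0.695, -0.0]
contact_force: [0.6, -0.7, -3.6]
gripper_width: 0.238
```

```bash
python3 -m crank '[{"angular":[0,0,0],"delta_pos":[0,0,0.05],"gripper":0},{"angular":[0,0,0],"delta_pos":[0,0,0],"gripper":0}]'; python3 -m crank '[{"angular":[0,0,0],"delta_pos":[0,0,0.05],"gripper":0},{"angular":[0,0,0],"delta_pos":[0,0,0],"gripper":0}]'
```

```text
time: 17.32
tool_pos: [0.5357, 0.2045, 0.1103]
tool_rot: [0.0, 0.719, 0.695, 0.0]
contact_force: [-0.4, -0.3, -1.6]
gripper_width: 0.238
time: 17.58
tool_pos: [0.5358, 0.2045, 0.1102]
tool_rot: [0.0, 0.719, 0.695, 0.0]
contact_force: [-3.4, -0.8, 6.7]
gripper_width: 0.237
```

The rotor bottomed out at TCP z 0.1102 with an upward reaction, which is seat height. I'll release it and rise.

```bash
python3 -m crank '[{"angular":[0,0,0],"delta_pos":[0,0,-0.03],"gripper":0.1},{"angular":[0,0,0],"delta_pos":[0,0,0],"gripper":0.3},{"angular":[0,0,0],"delta_pos":[0,0,0],"gripper":0.5},{"angular":[0,0,0],"delta_pos":[0,0,0],"gripper":0.5},{"angular":[0,0,0],"delta_pos":[0,0,0],"gripper":0.5},{"angular":[0,0,0],"delta_pos":[0,0,-0.4],"gripper":0.5},{"angular":[0,0,0],"delta_pos":[0,0,-0.8],"gripper":0.5},{"angular":[0,0,0],"delta_pos":[0,0,-1],"gripper":0.5},{"angular":[0,0,0],"delta_pos":[0,0,-1],"gripper":0.5},{"angular":[0,0,0],"delta_pos":[0,0,0],"gripper":0.5}]'
python3 - <<'E'
from h import *
for n in("wrist","side"):
  f=grab_frame(n);s=state()
  if n=="wrist":
    for x in landmark_of(n,"rotor_knob")+landmark_of(n,"rotor"):print(x['pixel'],x['conf'],onz(n,x['pixel'],.112,s))
  if n=="side":f=cv2.resize(f[150:310,220:380],None,fx=3.5,fy=3.5,interpolation=2)
  cv2.imwrite(f"pics/{n}7.png",f[:,:,::-1])
print('exp knob seated / high px',proj("wrist",[[.5355,.2043,.112],[.5355,.2043,.123]],s),proj("side",[[.5355,.2043,.122],[.5355,.2043,.133]]))
for x in landmark_of("side","lid_edge"):print('edge',x['pixel'],x['conf'])
print([proj("side",[.664,.192,.273]),proj("side",[.623,.196,.112])])
plan([.5358,.2040,.35],88)
E
```

```text
time: 18.82
tool_pos: [0.5376, 0.2049, 0.2098]
tool_rot: [0.002, 0.719, 0.695, 0.003]
contact_force: [0.3, 0.5, -0.3]
gripper_width: 0.496
[316.6, 209.5] 0.66 [0.53532658 0.206025   0.112     ]
[328.4, 350.6] 0.32 [0.54024002 0.0904692  0.112     ]
[316.8, 188.4] 0.91 [0.53596658 0.22042195 0.112     ]
exp knob seated / high px [[320.35469394 212.9775711 ]
 [320.36795586 219.34895048]] [[306.10626579 241.19648783]
 [306.05547273 238.5143846 ]]
edge [251.7, 191.6] 0.96
edge [303.3, 247.0] 0.29
[array([[250.704747  , 190.58565005]]), array([[272.49239325, 236.93609063]])]
tool [0.5347 0.2042 0.2036] yaw 88.08 zaxis [-0.003 -0.001 -1.   ] rows-units [-0.01  0.02 -4.88] n 5.0
yaw turn units(z): 0.02
```

View pics/wrist7.png

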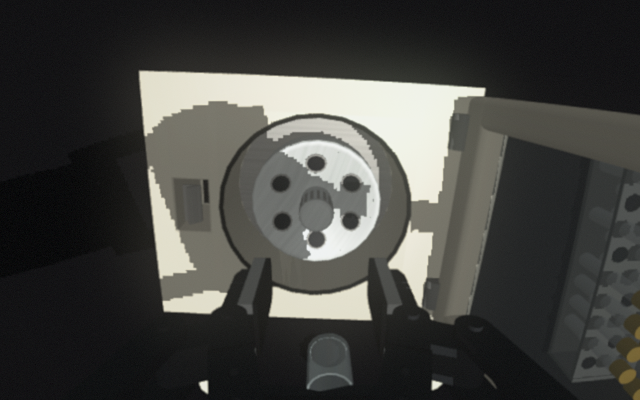

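View pics/side7.png

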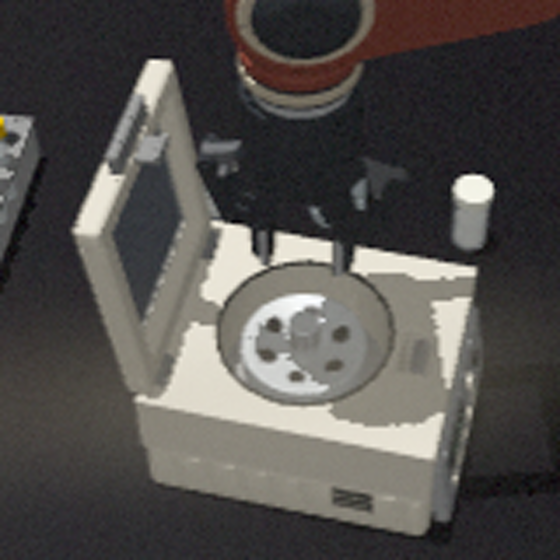

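The rotor is seated level and centred in the chamber, with the knob at side pixel (307,243) against (306,241) expected. I'll go up and over behind the lid.

```bash
python3 -m crank '[{"angular":[0,0,0],"delta_pos":[0,0,-1],"gripper":0.5},{"angular":[0,0,0],"delta_pos":[0,0,-1],"gripper":0},{"angular":[0,0,0],"delta_pos":[0,0,-1],"gripper":0},{"angular":[0,0,0],"delta_pos":[0,0,-1],"gripper":0},{"angular":[0,0,0],"delta_pos":[0,0,-1],"gripper":0},{"angular":[0,0,0],"delta_pos":[0,0,0],"gripper":0},{"angular":[0,0,0],"delta_pos":[0,1,0],"gripper":0},{"angular":[0,0,0],"delta_pos":[-0.05,1,0],"gripper":0},{"angular":[0,0,0],"delta_pos":[-0.05,1,0],"gripper":0},{"angular":[0,0,0],"delta_pos":[-0.05,1,0],"gripper":0},{"angular":[0,0,0],"delta_pos":[0,1,0],"gripper":0},{"angular":[0,0,0],"delta_pos":[0,1,0],"gripper":0}]'
python3 -m crank '[{"angular":[0,0,0],"delta_pos":[0,0,0],"gripper":0},{"angular":[0,0,0],"delta_pos":[0,0,0],"gripper":0}]'
python3 - <<'E'
from h import *
for n in("wrist","side"):
  f=grab_frame(n)
  if n=="side":f=cv2.resize(f[100:310,190:400],None,fx=2.8,fy=2.8,interpolation=2)
  cv2.imwrite(f"pics/{n}8.png",f[:,:,::-1])
plan([.71,.195,.27],88)
E
```

```text
time: 20.58
tool_pos: [0.7157, 0.1937, 0.3517]
tool_rot: [-0.001, 0.719, 0.695, -0.002]
contact_force: [-0.2, -0.0, -0.7]
gripper_width: -0.0
time: 20.82
tool_pos: [0.7146, 0.1939, 0.3531]
tool_rot: [-0.001, 0.719, 0.695, -0.001]
contact_force: [-0.0, 0.3, -0.1]
gripper_width: 0.003
tool [0.7145 0.1941 0.3548] yaw 88.1 zaxis [-0.001 -0.    -1.   ] rows-units [ 0.03 -0.15  2.83] n 3.0
yaw turn units(z): 0.02
```

View pics/wrist8.png

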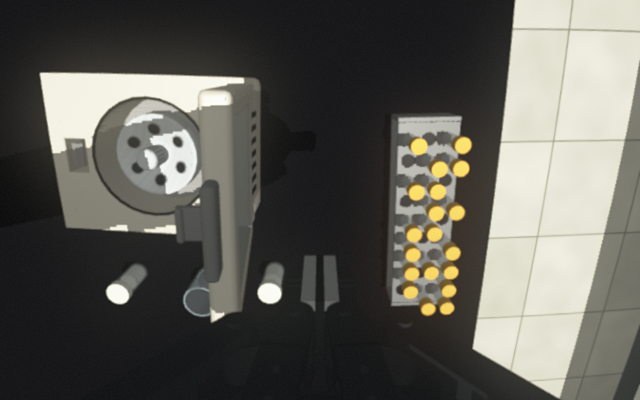

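View pics/side8.png

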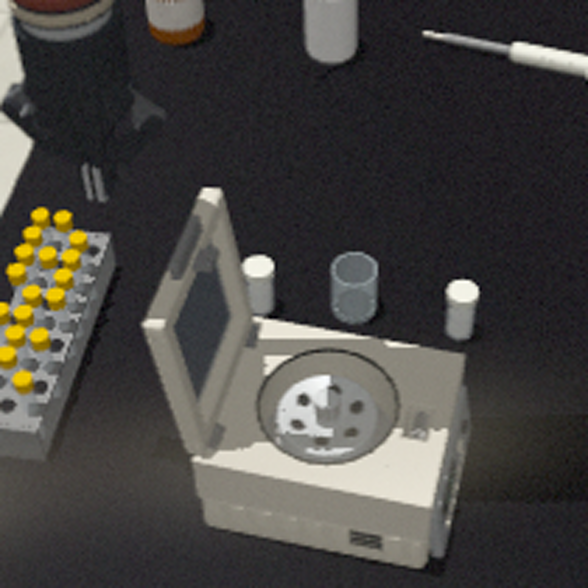

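```bash
python3 -m crank '[{"angular":[0,0,0],"delta_pos":[0,0,0.9],"gripper":0},{"angular":[0,0,0],"delta_pos":[0,0,0.9],"gripper":0},{"angular":[0,0,0],"delta_pos":[0,0,0.9],"gripper":0},{"angular":[0,0,0],"delta_pos":[0,-0.4,0],"gripper":0},{"angular":[0,0,0],"delta_pos":[0,-0.4,0],"gripper":0},{"angular":[0,0,0],"delta_pos":[0,-0.4,0],"gripper":0},{"angular":[0,0,0],"delta_pos":[0,-0.4,0],"gripper":0},{"angular":[0,0,0],"delta_pos":[0,0,0],"gripper":0}]'
python3 - <<'E'
from h import *
for n in("side",):
  f=grab_frame(n)
  if n=="side":f=cv2.resize(f[100:310,190:400],None,fx=2.8,fy=2.8,interpolation=2)
  cv2.imwrite(f"pics/{n}9.png",f[:,:,::-1])
E
```

```text
time: 21.92
tool_pos: [0.6667, 0.1957, 0.2756]
tool_rot: [0.0, 0.719, 0.695, 0.001]
contact_force: [0.5, -0.3, -1.0]
gripper_width: -0.004
```

View pics/side9.png

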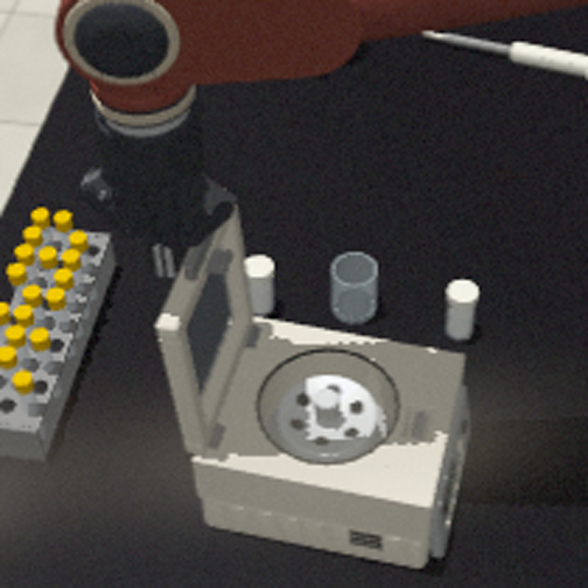

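```bash
python3 -m crank '[{"angular":[0,0,0],"delta_pos":[0.05,-0.62,0],"gripper":0},{"angular":[0,0,0],"delta_pos":[0.05,-0.62,0],"gripper":0},{"angular":[0,0,0],"delta_pos":[0.05,-0.73,0.1],"gripper":0},{"angular":[0,0,0],"delta_pos":[0.05,-0.73,0.1],"gripper":0},{"angular":[0,0,0],"delta_pos":[0.05,-0.67,0.37],"gripper":0},{"angular":[0,0,0],"delta_pos":[0.05,-0.67,0.37],"gripper":0},{"angular":[0,0,0],"delta_pos":[0,0,0],"gripper":0}]'
python3 - <<'E'
from h import *
for n in("side",):
  f=grab_frame(n)
  if n=="side":f=cv2.resize(f[100:310,190:400],None,fx=2.8,fy=2.8,interpolation=2)
  cv2.imwrite(f"pics/{n}10.png",f[:,:,::-1])
E
```

```text
time: 22.85
tool_pos: [0.5457, 0.2086, 0.2455]
tool_rot: [-0.0, 0.719, 0.695, -0.001]
contact_force: [-0.3, -0.8, 0.9]
gripper_width: 0.001
```

View pics/side10.png

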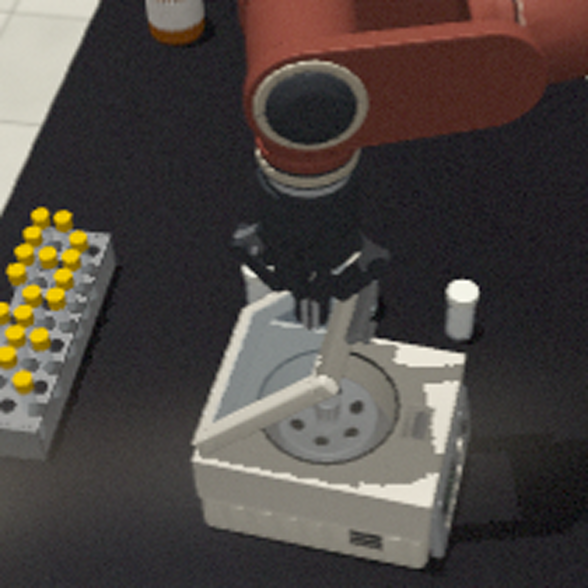

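```bash
python3 -m crank '[{"angular":[0,0,0],"delta_pos":[0.04,-0.53,0.5],"gripper":0},{"angular":[0,0,0],"delta_pos":[0.04,-0.53,0.5],"gripper":0},{"angular":[0,0,0],"delta_pos":[0.04,-0.38,0.65],"gripper":0},{"angular":[0,0,0],"delta_pos":[0.03,-0.38,0.65],"gripper":0},{"angular":[0,0,0],"delta_pos":[0,0,0],"gripper":0}]'
python3 - <<'E'
from h import *
for n in("side","wrist"):
  f=grab_frame(n)
  if n=="side":f=cv2.resize(f[100:310,190:400],None,fx=2.8,fy=2.8,interpolation=2)
  cv2.imwrite(f"pics/{n}11.png",f[:,:,::-1])
E
```

```text
time: 23.52
tool_pos: [0.4919, 0.2147, 0.1765]
tool_rot: [-0.0, 0.719, 0.695, -0.001]
contact_force: [-0.1, -0.8, 1.7]
gripper_width: 0.001
```

View pics/side11.png

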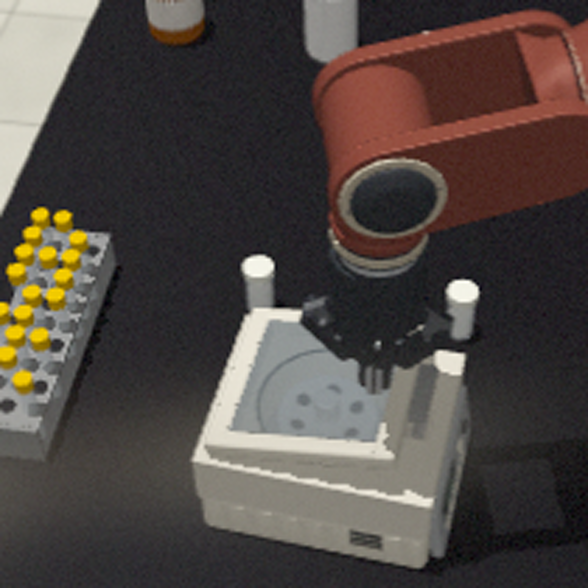

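View pics/wrist11.png

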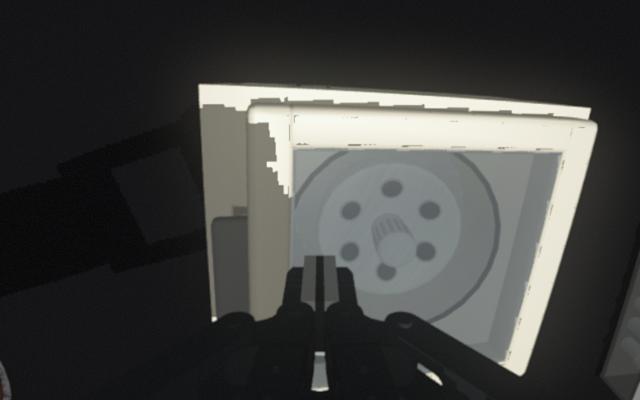

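```bash
python3 -m crank '[{"angular":[0,0,0],"delta_pos":[0,-0.4,-0.2],"gripper":0},{"angular":[0,0,0],"delta_pos":[0,-0.3,0],"gripper":0},{"angular":[0,0,0],"delta_pos":[0,0,0.3],"gripper":0},{"angular":[0,0,0],"delta_pos":[0,0,0.3],"gripper":0},{"angular":[0,0,0],"delta_pos":[0,0,0.2],"gripper":0},{"angular":[0,0,0],"delta_pos":[0,0,0],"gripper":0}]'
python3 - <<'E'
from h import *
f=grab_frame("wrist");cv2.imwrite("pics/wrist12.png",f[:,:,::-1])
E
```

```text
time: 24.38
tool_pos: [0.4706, 0.2156, 0.1594]
tool_rot: [-0.001, 0.719, 0.695, -0.001]
contact_force: [-5.7, -0.0, 7.2]
gripper_width: 0.001
```

View pics/wrist12.png

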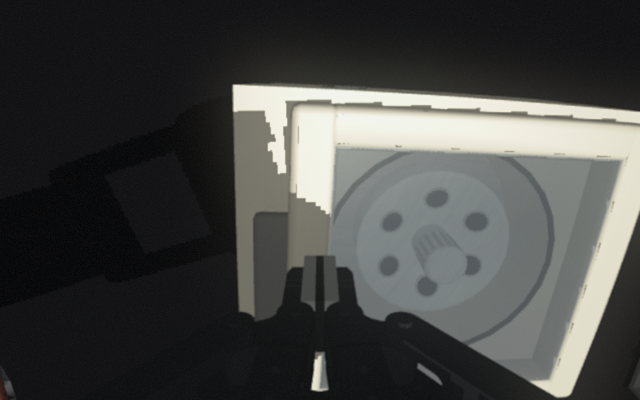

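Fingertips are on the front frame of the lid, with the catch starting to resist (7 N). Pressing in small steps.

```bash
python3 -m crank '[{"angular":[0,0,0],"delta_pos":[0,0,0.1],"gripper":0},{"angular":[0,0,0],"delta_pos":[0,0,0.1],"gripper":0},{"angular":[0,0,0],"delta_pos":[0,0,0],"gripper":0}]'; python3 -m crank '[{"angular":[0,0,0],"delta_pos":[0,0,0.1],"gripper":0},{"angular":[0,0,0],"delta_pos":[0,0,0],"gripper":0}]'
```

```text
time: 24.8
tool_pos: [0.4707, 0.2158, 0.1583]
tool_rot: [-0.001, 0.719, 0.695, -0.001]
contact_force: [-18.1, -4.2, 30.4]
gripper_width: 0.005
time: 25.05
tool_pos: [0.4706, 0.2159, 0.1569]
tool_rot: [-0.001, 0.719, 0.695, -0.002]
contact_force: [-21.2, -5.3, 38.2]
gripper_width: -0.003
```

Run:
```python
from h import *
f=grab_frame("side");f=cv2.resize(f[190:310,240:380],None,fx=5,fy=5,interpolation=2);cv2.imwrite("pics/side13.png",f[:,:,::-1])
print(state()['contact_force'],state()['ft_torque'])
for x in landmark_of("side","lid_edge"):print(x['pixel'],x['conf'])
c=np.array([.623,.196]);f2=np.array([-.996,.092])
for th in(0,.05,.1,.15):
  P=[*(c+f2*(.165*np.cos(th)-.02*np.sin(th))),.112+.165*np.sin(th)+.02*np.cos(th)];print(th,np.round(P,4),proj("side",P))
```

```text
[-21.66337578  -6.2845795   38.28153511] [-0.92940923  3.9583936  -0.00400816]
[339.4, 241.4] 0.55
0 [0.4587 0.2112 0.132 ] [[336.62924719 244.60837392]]
0.05 [0.4599 0.2111 0.1402] [[336.27117651 242.50138398]]
0.1 [0.4615 0.2109 0.1484] [[335.7429524  240.35780003]]
0.15 [0.4635 0.2107 0.1564] [[335.04340461 238.18310513]]
```

View pics/side13.png

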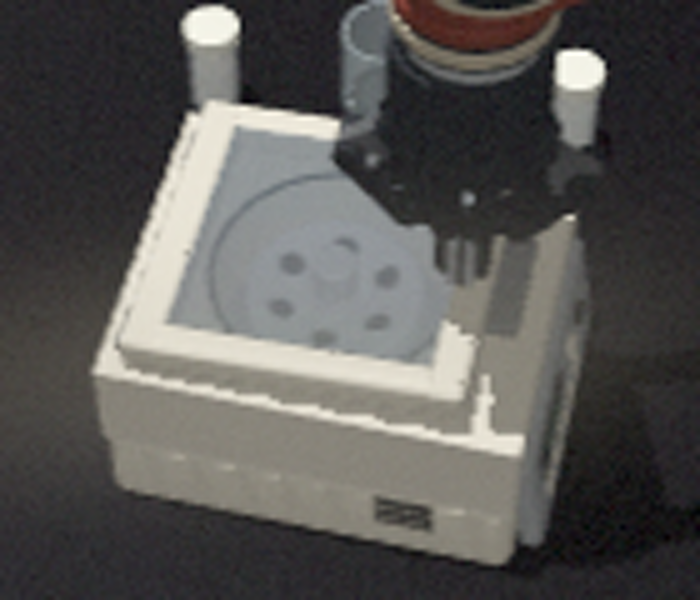

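```bash
python3 -m crank '[{"angular":[0,0,0],"delta_pos":[0,-0.1,0],"gripper":0},{"angular":[0,0,0],"delta_pos":[0,0,0],"gripper":0}]'
```

```text
time: 25.4
tool_pos: [0.4702, 0.2159, 0.157]
tool_rot: [0.002, 0.719, 0.695, 0.001]
contact_force: [-13.2, -4.9, 31.7]
gripper_width: 0.003
```

```bash
python3 -m crank '[{"angular":[0,0,0],"delta_pos":[0,-0.15,0],"gripper":0},{"angular":[0,0,0],"delta_pos":[0,0,0.05],"gripper":0},{"angular":[0,0,0],"delta_pos":[0,0,0],"gripper":0}]';python3 - <<'E'
from h import *
f=grab_frame("wrist");cv2.imwrite("pics/wrist14.png",cv2.resize(f[60:400,160:480,::-1],None,fx=1.7,fy=1.7))
E
```

```text
time: 25.78
tool_pos: [0.4696, 0.2159, 0.157]
tool_rot: [0.005, 0.719, 0.695, 0.005]
contact_force: [-1.0, -6.0, 28.4]
gripper_width: 0.001
```

View pics/wrist14.png

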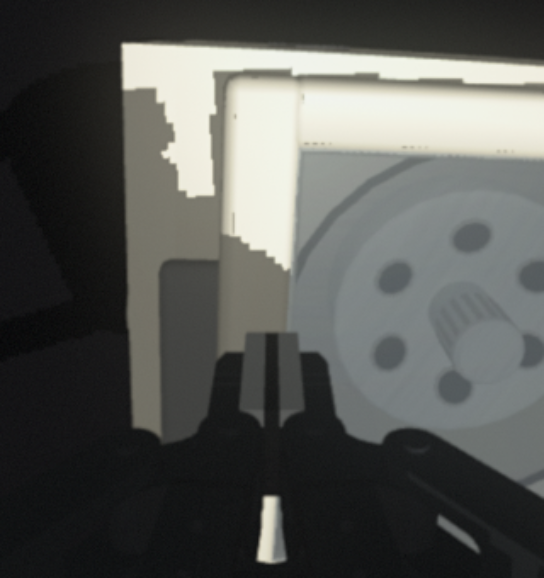

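```bash
python3 -m crank '[{"angular":[0,0,0],"delta_pos":[-0.1,-0.03,0.08],"gripper":0},{"angular":[0,0,0],"delta_pos":[0,0,0],"gripper":0}]'
python3 -m crank '[{"angular":[0,0,0],"delta_pos":[-0.05,-0.03,0.08],"gripper":0},{"angular":[0,0,0],"delta_pos":[0,0,0],"gripper":0}]'
python3 - <<'E'
from h import *
s=state();M=RT(s['tool_rot']);print(s['tool_pos'],M[:,2],s['contact_force'],s['ft_torque'],s['joint_efforts'])
E
```

```text
time: 26.08
tool_pos: [0.4696, 0.2155, 0.1569]
tool_rot: [0.004, 0.719, 0.695, 0.009]
contact_force: [-2.0, 2.7, 33.1]
gripper_width: 0.001
time: 26.32
tool_pos: [0.4695, 0.2154, 0.1562]
tool_rot: [0.003, 0.719, 0.695, 0.011]
contact_force: [-3.0, 5.7, 38.8]
gripper_width: -0.002
[0.46946199 0.21535781 0.15615988] [ 0.02024023  0.01045761 -0.99974045] [-2.98952983  5.70760102 38.84619767] [1.04463468 0.62785809 0.02536996] [ -3.45333248  -9.48688388 -14.24512982  -1.77820813  -0.42938199
  -0.01645946]
```

```bash
python3 -m crank '[{"angular":[0,0,0],"delta_pos":[0,0,-0.4],"gripper":0},{"angular":[0,0,0],"delta_pos":[0,0,-0.4],"gripper":0},{"angular":[0,0,0],"delta_pos":[0,0,-0.2],"gripper":0},{"angular":[0,0,0],"delta_pos":[0,0,0],"gripper":0}]'
python3 - <<'E'
from h import *
s=state();M=RT(s['tool_rot']);print(s['tool_pos'],M[:,2])
f=grab_frame("wrist");cv2.imwrite("pics/wrist15.png",f[:,:,::-1])
f=grab_frame("side");f=cv2.resize(f[190:310,240:380],None,fx=5,fy=5,interpolation=2);cv2.imwrite("pics/side15.png",f[:,:,::-1])
for n in("wrist","side"):
  for x in landmark_of(n,"lid_edge"):print(n,x['pixel'],x['conf'])
E
```

```text
time: 26.82
tool_pos: [0.4613, 0.2111, 0.1733]
tool_rot: [-0.0, 0.719, 0.695, -0.001]
contact_force: [-0.3, -0.9, 1.5]
gripper_width: -0.003
[0.46130597 0.21111068 0.17333318] [-1.16066783e-03 -5.71385442e-04 -9.99999163e-01]
side [336.6, 237.2] 0.8
```

View pics/wrist15.png

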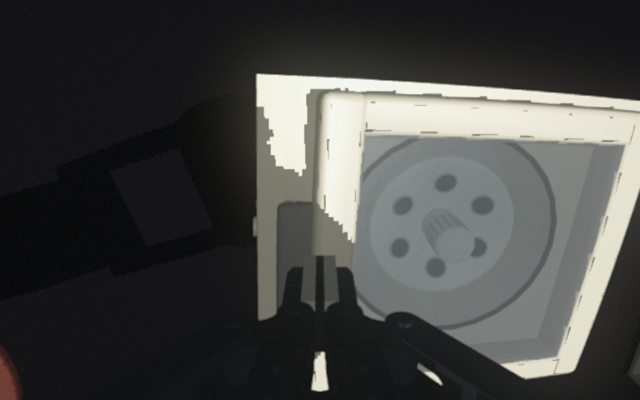

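View pics/side15.png

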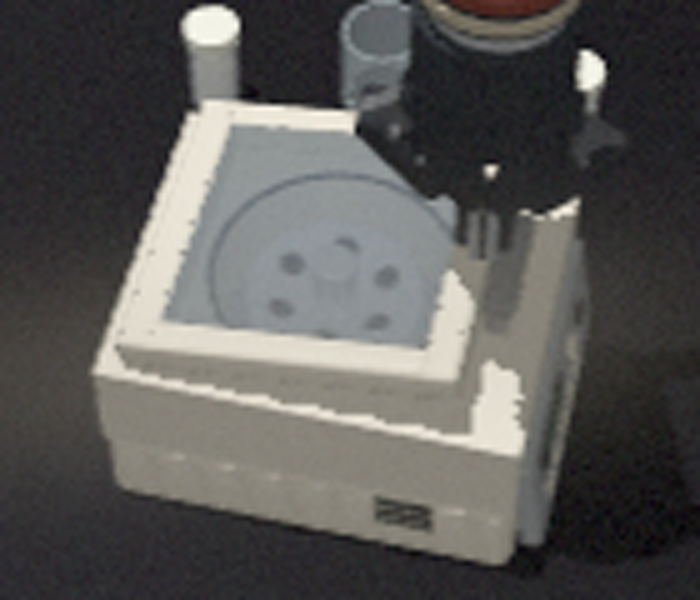

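```bash
python3 -m crank '[{"angular":[0,0,0],"delta_pos":[0,0,0.2],"gripper":0},{"angular":[0,0,0],"delta_pos":[0,0,0],"gripper":0}]'; python3 -m crank '[{"angular":[0,0,0],"delta_pos":[0,0,0.15],"gripper":0},{"angular":[0,0,0],"delta_pos":[0,0,0],"gripper":0}]';python3 -m crank '[{"angular":[0,0,0],"delta_pos":[0,0,0.1],"gripper":0},{"angular":[0,0,0],"delta_pos":[0,0,0],"gripper":0}]';python3 -m crank '[{"angular":[0,0,0],"delta_pos":[0,0,0.1],"gripper":0},{"angular":[0,0,0],"delta_pos":[0,0,0],"gripper":0}]'
```

```text
time: 27.28
tool_pos: [0.461, 0.2114, 0.1667]
tool_rot: [-0.001, 0.719, 0.695, -0.001]
contact_force: [-0.9, 1.0, 2.0]
gripper_width: -0.001
time: 27.52
tool_pos: [0.4613, 0.2115, 0.1628]
tool_rot: [-0.0, 0.719, 0.695, -0.0]
contact_force: [-0.9, -0.1, 1.6]
gripper_width: 0.003
time: 27.78
tool_pos: [0.4616, 0.2114, 0.1606]
tool_rot: [-0.0, 0.719, 0.695, -0.0]
contact_force: [-2.6, 0.4, 2.9]
gripper_width: 0.002
time: 28.02
tool_pos: [0.4616, 0.2115, 0.1597]
tool_rot: [-0.0, 0.719, 0.695, -0.0]
contact_force: [-7.6, -0.6, 13.5]
gripper_width: 0.001
```

```bash
python3 -m crank '[{"angular":[0,0,0],"delta_pos":[0,-0.1,0.1],"gripper":0},{"angular":[0,0,0],"delta_pos":[0,0,0],"gripper":0}]'; python3 -m crank '[{"angular":[0,0,0],"delta_pos":[0,-0.07,0.12],"gripper":0},{"angular":[0,0,0],"delta_pos":[0,0,0],"gripper":0}]'
```

```text
time: 28.28
tool_pos: [0.4613, 0.2116, 0.1595]
tool_rot: [0.002, 0.719, 0.695, 0.003]
contact_force: [-4.5, -2.9, 19.6]
gripper_width: 0.001
time: 28.52
tool_pos: [0.4611, 0.2117, 0.1588]
tool_rot: [0.004, 0.719, 0.695, 0.004]
contact_force: [-5.4, -5.5, 28.5]
gripper_width: 0.004
```

Run:
```python
from h import *
# pose of wrist7 approx: read after move: tool settled
for z in(.2036,.2060):
  s=dict(tool_pos=np.array([.5350,.2042,z]),tool_rot=np.array([0.0005,.719,.695,.0005]))
  for h in(.062,.067,.073):
    P=[[.5355+.0281*np.cos(np.radians(28+60*i)),.2043+.0281*np.sin(np.radians(28+60*i)),h+.033] for i in range(6)]
    p=proj("wrist",P,s);c=p.mean(0);r=np.hypot(*(p-c).T)
    k=proj("wrist",[.5355,.2043,h+.06],s)[0]
    print(z,h,'mean r',r.mean().round(2),'c',c.round(1),'knobtop',k.round(1), 'knob-c',(k-c).round(1))
f=cv2.imread("pics/wrist7.png")[130:290,240:400]
cv2.imwrite("pics/w7c.png",cv2.resize(f,None,fx=4,fy=4,interpolation=2))
```

```text
0.2036 0.062 mean r 39.59 c [319.3 203.7] knobtop [319.4 219. ] knob-c [ 0.1 15.3]
0.2036 0.067 mean r 40.31 c [319.3 206.1] knobtop [319.4 222.1] knob-c [ 0.1 15.9]
0.2036 0.073 mean r 41.21 c [319.4 209.2] knobtop [319.5 225.9] knob-c [ 0.1 16.7]
0.206 0.062 mean r 39.25 c [319.3 202.6] knobtop [319.4 217.6] knob-c [ 0.1 15. ]
0.206 0.067 mean r 39.96 c [319.3 205. ] knobtop [319.4 220.6] knob-c [ 0.1 15.6]
0.206 0.073 mean r 40.85 c [319.4 208. ] knobtop [319.5 224.4] knob-c [ 0.1 16.4]
```

View pics/w7c.png

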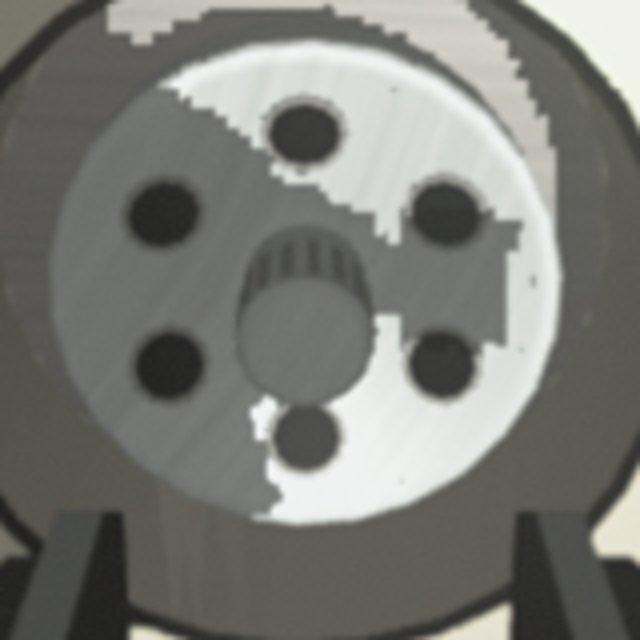

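```bash
python3 -m crank '[{"angular":[0,0,0],"delta_pos":[-0.05,-0.07,0.12],"gripper":0},{"angular":[0,0,0],"delta_pos":[0,0,0],"gripper":0}]'; python3 -m crank '[{"angular":[0,0,0],"delta_pos":[-0.05,-0.07,0.12],"gripper":0},{"angular":[0,0,0],"delta_pos":[0,0,0],"gripper":0}]';  python3 - <<'E'
from h import *
s=state();print(s['ft_torque'],s['contact_force'])
f=grab_frame("wrist");cv2.imwrite("pics/wrist16.png",f[:,:,::-1])
for n in("top","side"):
  f=grab_frame(n);cv2.imwrite(f"pics/{n}16.png",f[:,:,::-1])
E
```

```text
time: 28.78
tool_pos: [0.4607, 0.2115, 0.1574]
tool_rot: [0.004, 0.719, 0.695, 0.007]
contact_force: [-3.4, -1.2, 31.9]
gripper_width: 0.0
time: 29.02
tool_pos: [0.4605, 0.2114, 0.1564]
tool_rot: [0.005, 0.719, 0.695, 0.01]
contact_force: [-3.0, 1.0, 38.9]
gripper_width: 0.0
[0.16051552 0.58461554 0.03177018] [-3.01682151  0.98230404 38.88667186]
```

View pics/wrist16.png

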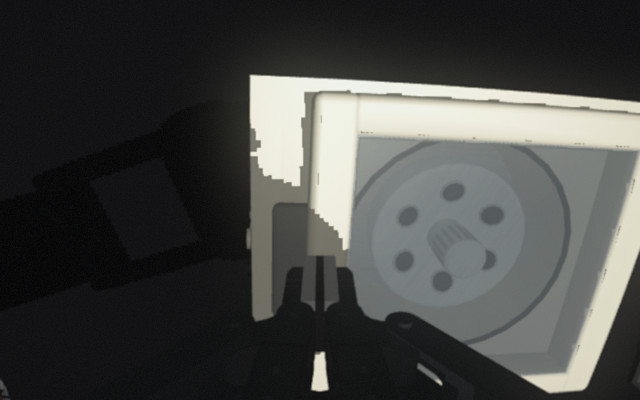

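View pics/top16.png

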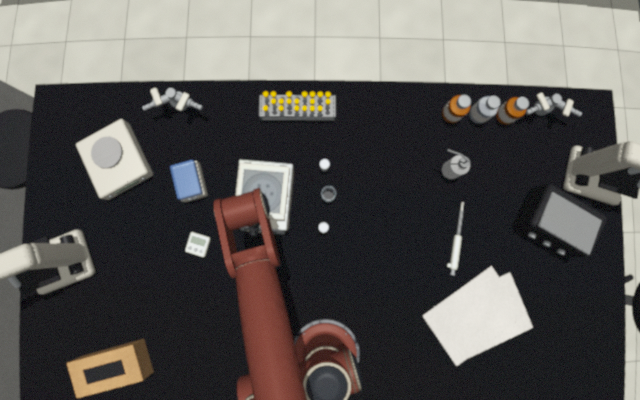

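View pics/side16.png

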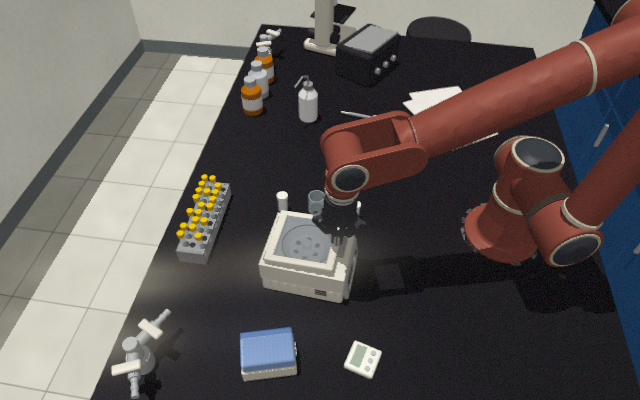

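```bash
python3 -m crank '[{"angular":[0,0,0],"delta_pos":[-0.03,-0.06,0.12],"gripper":0},{"angular":[0,0,0],"delta_pos":[0,0,0],"gripper":0}]'; python3 -m crank '[{"angular":[0,0,0],"delta_pos":[-0.03,-0.06,0.12],"gripper":0},{"angular":[0,0,0],"delta_pos":[0,0,0],"gripper":0}]'
```

```text
time: 29.42
tool_pos: [0.457, 0.2098, 0.1484]
tool_rot: [0.004, 0.719, 0.695, 0.008]
contact_force: [1.5, 2.4, 23.2]
gripper_width: -0.003
time: 29.68
tool_pos: [0.4569, 0.2098, 0.1481]
tool_rot: [0.005, 0.719, 0.695, 0.01]
contact_force: [-1.5, 1.8, 33.9]
gripper_width: 0.001
```

```bash
python3 -m crank '[{"angular":[0,0,0],"delta_pos":[0,0.1,-0.5],"gripper":0},{"angular":[0,0,0],"delta_pos":[0,0,-0.5],"gripper":0},{"angular":[0,0,0],"delta_pos":[0,0,-0.5],"gripper":0},{"angular":[0,0,0],"delta_pos":[0,0,-0.5],"gripper":0},{"angular":[0,0,0],"delta_pos":[0,0,0],"gripper":0}]'
python3 - <<'E'
from h import *
f=grab_frame("side");print([(x['pixel'],x['conf']) for x in landmark_of("side","lid_edge")])
f=cv2.resize(f[190:310,240:380],None,fx=5,fy=5,interpolation=2);cv2.imwrite("pics/side17.png",f[:,:,::-1])
f=grab_frame("wrist");cv2.imwrite("pics/wrist17.png",f[:,:,::-1])
E
```

```text
time: 30.3
tool_pos: [0.4522, 0.2071, 0.1978]
tool_rot: [0.001, 0.719, 0.695, 0.001]
contact_force: [0.1, 0.2, 0.1]
gripper_width: -0.004
[([337.7, 245.4], 0.56)]
```

View pics/side17.png

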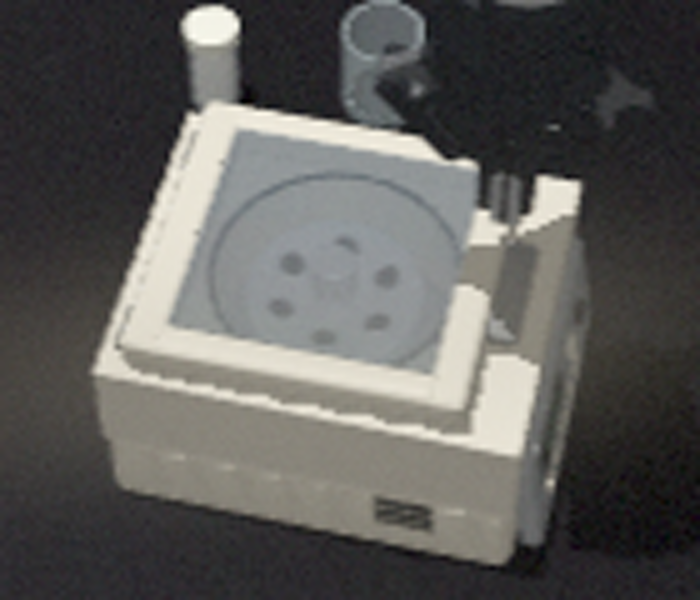

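View pics/wrist17.png

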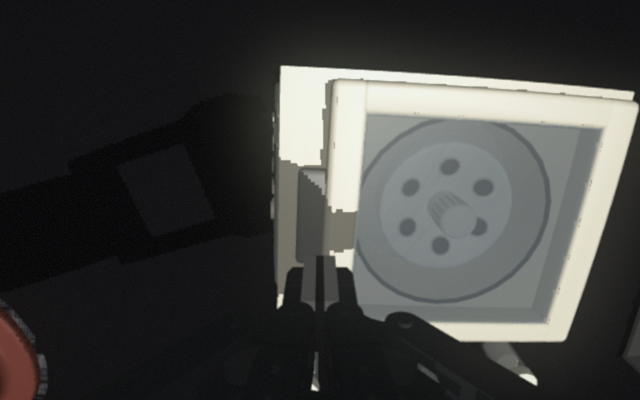

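The lid stays down untouched: edge at (337.7,245.4), against (336.6,244.6) predicted for shut. I'll retreat and recheck.

```bash
python3 -m crank '[{"angular":[0,0,0],"delta_pos":[0,0,-1],"gripper":0},{"angular":[0,0,0],"delta_pos":[0,0,-1],"gripper":0},{"angular":[0,0,0],"delta_pos":[0,-0.8,-1],"gripper":0},{"angular":[0,0,0],"delta_pos":[0,-1,-0.5],"gripper":0},{"angular":[0,0,0],"delta_pos":[0,-1,0],"gripper":0},{"angular":[0,0,0],"delta_pos":[0,0,0],"gripper":0},{"angular":[0,0,0],"delta_pos":[0,0,0],"gripper":0},{"angular":[0,0,0],"delta_pos":[0,0,0],"gripper":0}]'
python3 - <<'E'
from h import *
f=grab_frame("side");print([(x['pixel'],x['conf']) for x in landmark_of("side","lid_edge")])
for t,z in(("vial_a",0),("beaker",0),("tip_box",0),("wash_bottle",0),("timer",0),("pipette",0)):print(t,[(x['pixel'],x['conf']) for x in landmark_of("side",t)][:2])
f=cv2.resize(f[160:320,220:400],None,fx=4,fy=3.7,interpolation=2);cv2.imwrite("pics/side18.png",f[:,:,::-1])
E
```

```text
time: 31.45
tool_pos: [0.368, 0.2096, 0.3008]
tool_rot: [-0.0, 0.719, 0.695, -0.001]
contact_force: [0.9, 0.4, 0.2]
gripper_width: 0.002
[([339.8, 243.2], 0.7), ([269.2, 359.0], 0.39)]
vial_a [([355.5, 218.7], 0.76), ([284.7, 209.4], 0.49)]
beaker [([316.5, 208.4], 0.61)]
tip_box [([267.8, 358.7], 0.65)]
wash_bottle [([308.6, 114.2], 0.89)]
timer [([359.8, 361.9], 0.86), ([312.6, 270.3], 0.55)]
pipette [([316.5, 208.1], 0.6), ([374.5, 125.3], 0.4)]
```

View pics/side18.png

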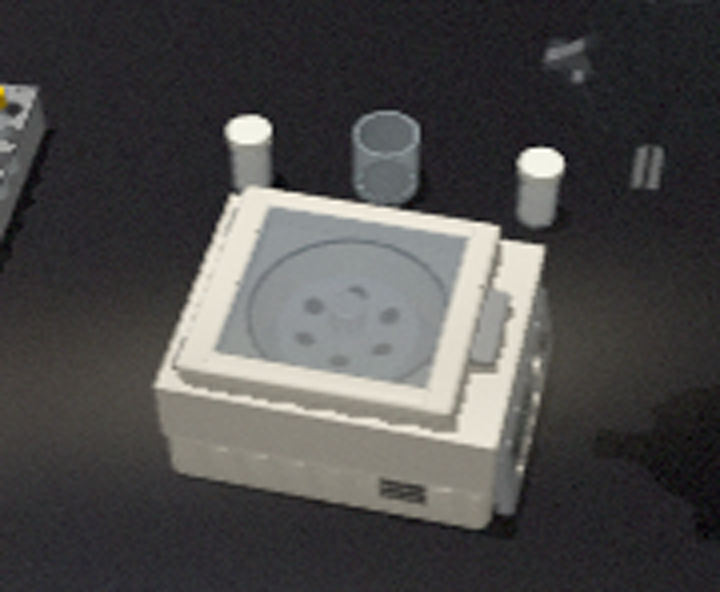

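The lid is shut and level, the vials and beaker stand where they were, and the arm is clear. Handing in.

```bash
python3 -c "
from plant import *
print(job_done())"
```

```text
the job is handed in; nothing more can be done
None
```

The rotor is on the drive hub with its splines engaged, the lid is shut and held by its catch, and I handed the job in at about 32 s of the 61 s allowed.

**Rotor:** I gripped it by the knob and turned it about 4° to line its splines up with the hub teeth. It went down without resistance until it bottomed out 61.9 mm above its bench height, where the seat is 62 mm. The hole pattern seen by the wrist camera afterwards also matched the fully seated height.

**Lid:** I swung it over from behind and pressed on its front edge until the catch clicked. It then stayed down untouched for more than a second. The edge was within 1 to 3.5 pixels of the predicted shut position in the last two side views.

**Bystanders:** The last detections of the beaker, tip box, wash bottle and timer were within about 3 pixels of where they started. Vial_a and the pipette read about 4 pixels off, and vial_b about 3 (low confidence). I put these down to detector noise, because the vials and beaker look undisturbed in the last picture. The pipette's best detection was actually on the beaker, so its figure comes from a weaker second one.

**Disagreed with the description:** The catch needed about 39 N of downward fingertip force, not the roughly 10 N given. My first press reached 38 N down plus about 21 N sideways (44 N in total) without it clicking, so I lifted off and pressed again nearer the edge. The arm and gripper body touched nothing that I could see. I assumed the 40 N limit covers only those and not the fingertips.

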